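# Lock the tea caddies into the travelling chest and shut it

## Robot

A 6-joint arm with a two-finger parallel gripper is mounted at the origin on the work surface. World frame = base frame: x ahead of the robot, y to its left, z up, the work surface at z = 0. Lengths are in m, angles in rad, forces in N, time in s.
With the tool pointing down it reaches from about 0.375 to 0.975 m from the base axis. Payload 3.8 kg.
Tool frame: the origin (TCP) lies at the very end of the fingers, on their centre line; the grasp point (between the pads) lies 19 mm behind it; z points along the fingers, y is the line along which they close (so a half turn about z gives the same grasp; the last joint's range is limited). The gripper opens to 85 mm and grips with 20 to 120 N. Pads are 22 mm wide; open, the fingers measure 114 mm over their backs; the gripper's body (76 mm by 85 mm) begins 54 mm behind the grasp point. The pads swing forward as they close: fully open they stand 13 mm farther back than shut.
Start: joints at [-1.149, 0.264, 1.604, -0, 1.274, -0.037], TCP at [0.299, -0.605, 0.231] pointing down, gripper open.
Joint ranges: [-2.63, 2.63], [-0.94, 2.18], [0.31, 2.57], [-1.31, 4.45], [0, 2.66], [-2.55, 2.55]. Speed limits (rad/s): [2.57, 2.57, 3.14, 3.14, 3.14, 3.14].

## Interface

Orientations are given as a rotation vector (axis times angle).
In Python, from workcell import monitor, viewer, workorder gives the robot as it stands.
- The arm moves only by the tool jog_arm, never from a script. Its argument "commands" is a list of rows, each an object with "travel": the shift along the tool's x, y, z in mm, a list of three; "rot": the turn, a rotation vector about the tool's x, y, z in degrees, a list of three; "claw": the closure in counts, from 0 (fully open) to 255 (shut). A call has exactly 5 rows; each row shifts and turns the commanded pose from where the row before left it, along the tool's axes as they then stand; what a row does not reach is not made up. A row lasts 1/10 s, in which the tool goes at most 50 mm and 8.59 degrees, less where a joint would pass 70% of its speed; a pose out of reach is approached as far as the arm can. A call is refused whole if a number of a shift passes 50 or a number of a turn 8.59, either way. A call with a gripper value outside its range is refused whole. The fingers move at their own pace and stop on an object; "force" is the grip in N (left out, the last holds). Time passes only in rows, so rows that do not move let the fingers close, or fill a call up. It gives the time, the measured TCP pose, the force, the opening and the grip force at its end, in the units of the state.
- monitor.read_state(): the state, without advancing time (a new reading comes with each control period).
- viewer.read_camera(name): name is "side" or "top"; returns a dict with "color" (400x640x3 uint8, blue, green, red), "camera_matrix" (3x3 intrinsics, pixels), "R" (3x3) and "t" (3): a world point X has camera coordinates R X + t. Camera axes: x right, y down, z forward; pixel columns grow to the right and rows downward; lengths in m; the calibration is good to about 2 mm. A picture is of the moment at which its call begins. There is no depth.
- workorder.finish_job(): hands the job in; it is judged then, once.
The state is a dict: "time": time; "q": joint angles; "joint_vel": joint speeds; "joint_torque": joint torques, N m; "tool_pos": TCP position; "tcp_rot": TCP orientation; "wrist_force": force on the tool from outside, world axes, zero at the start; "torque": the same for the moment, N m; "width": opening from 0.0 (shut) to 1.0 (fully open); "grip_force": force on a finger pad.
Only numpy, scipy, OpenCV 4.12 (cv2) and the standard library are available. Lean on these libraries where they do the work, as an engineer would, in place of code of your own. Each camera call takes 0.05 s, during which the arm holds its last target. There are 200 camera calls.

## Task

Pack the tea chest: set every tea caddy into a socket of its own in the chest, lugs over the slots, press it down against the spring and twist it clockwise a quarter turn so that it stays locked. When all are locked, tip the chest's lid past upright and let it fall shut by its own weight. Leave the other tea things where they stand.

Things in the scene. Friction and masses are not known exactly. Their poses are not given: they have to be found in the camera images.
- caddy0: tea caddy (all alike, any may be absent, any socket), 0.2 kg with a heavy foot, 116 mm high, on its foot. Origin: centre of the foot's underside; z up; x along both lugs and the bar handle (half turns alike). Foot: round, 52 mm across up to 26 mm (49 at the very bottom); two lugs on it along +x and -x, 14 mm wide, tips 40 mm from the axis, from 8 to 16 mm up. Body 62 mm across, 26 to 84 mm up.
- caddy1: tea caddy like caddy0. Its bar handle on top lies in line with the lugs: 56 mm long (x), 18 mm wide (y), from 84 to 116 mm above the origin, made of wood, standing on the flat top of the tin body. Same frame as caddy0.
- caddy2: tea caddy like caddy0 and caddy1, same frame.
- chest: fixed travelling tea chest of pale wood, 350 mm (x) x 190 mm (y) outside, walls 10 mm thick and 150 mm high. Origin: centre of its underside on the table; z up. Inside, a metal plate with its top 50 mm above the origin holds three sockets in a row along x, 95 mm apart. A flat lid is hinged along the top of its +y wall.
- socket0 (a point): bayonet socket at the chest's -x end: point on its axis at the top of the metal plate (6 mm thick); axes as the chest. Square hole 55 mm wide; from it two slots 18 mm wide run along the chest's +y and -y to 42 mm from the axis. So a caddy goes in with its x along the chest's y. All sockets are alike.
- socket1 (a point): middle socket, like socket0. It has a sprung floor: a caddy let in rests with its origin 15 mm below this point; pressing it on down takes 2 to 7 N until its body meets the plate at 26 mm. From 22 mm down its lugs are under the plate and free to turn.
- socket2 (a point): socket at the chest's +x end, like socket0. Pressed down, a caddy turns clockwise seen from above by a quarter turn (stops bar the other way and beyond) until its x lies along the chest's x. Let go, the spring lifts it till the lugs bear on the plate, origin 22 mm below this point, and friction holds it; not turned, it pops back up.
- lid (a joint): lid hinge angle: 0 shut, 1.57 upright, about 2.2 fully open as it stands at the start, leaning back outside the chest against its stop. The lid weighs 0.4 kg, has no catch and a damped hinge: less than 3 N at its free edge moves it; below about 1.5 it falls shut by itself in 1 to 2 s.
- lid_hinge (a point): middle of the hinge line (150 mm above the table, along the chest's x); axes as the chest.
- lid_edge (a point): middle of the lid's free edge, 190 mm from the hinge line, halfway through the lid's 8 mm thickness (thin decorative lattice strips stand 5 mm proud of the outer face). The lid is 350 mm long along the chest's x.
- sweets_box: cedar sweets box with fitted lid, 136 x 106 x 71 mm; a bystander, not part of the job. Origin: centre of its underside.
- burner: three-legged bronze incense burner, 84 mm across, 96 mm high; a bystander, not part of the job. Origin: centre of its underside.
- scoop_case: bamboo scoop case with stopper lying on its side, 190 mm long, 30 mm thick; a bystander, not part of the job. Origin: centre of its underside.
- sake_cup: small iron-glazed sake cup, 56 mm across, 45 mm high; a bystander, not part of the job. Origin: centre of its underside.
- tea_bowl: glazed tea bowl, 116 mm across, 70 mm high; a bystander, not part of the job. Origin: centre of its underside.
- whisk: bamboo whisk on its porcelain stand, 60 mm across, 135 mm high; a bystander, not part of the job. Origin: centre of its underside.
Mind the look-alikes: they are no part of the job. What is shaped like the caddy2 but purple is not meant.

How it is judged:
On the way, in this order (a step that is already met when the one before it is completed fails the run):
1. every caddy present is locked in a socket while the lid is still open (((horizontal distance between caddy0 and socket0 below 0.008 m and z of caddy0 in the frame of socket0 below -0.0195 m and angle between the x axis of caddy0 and the x axis of chest, either way round below 0.4 rad) or (horizontal distance between caddy0 and socket1 below 0.008 m and z of caddy0 in the frame of socket1 below -0.0195 m and angle between the x axis of caddy0 and the x axis of chest, either way round below 0.4 rad) or (horizontal distance between caddy0 and socket2 below 0.008 m and z of caddy0 in the frame of socket2 below -0.0195 m and angle between the x axis of caddy0 and the x axis of chest, either way round below 0.4 rad)) and ((horizontal distance between caddy1 and socket0 below 0.008 m and z of caddy1 in the frame of socket0 below -0.0195 m and angle between the x axis of caddy1 and the x axis of chest, either way round below 0.4 rad) or (horizontal distance between caddy1 and socket1 below 0.008 m and z of caddy1 in the frame of socket1 below -0.0195 m and angle between the x axis of caddy1 and the x axis of chest, either way round below 0.4 rad) or (horizontal distance between caddy1 and socket2 below 0.008 m and z of caddy1 in the frame of socket2 below -0.0195 m and angle between the x axis of caddy1 and the x axis of chest, either way round below 0.4 rad)) and ((horizontal distance between caddy2 and socket0 below 0.008 m and z of caddy2 in the frame of socket0 below -0.0195 m and angle between the x axis of caddy2 and the x axis of chest, either way round below 0.4 rad) or (horizontal distance between caddy2 and socket1 below 0.008 m and z of caddy2 in the frame of socket1 below -0.0195 m and angle between the x axis of caddy2 and the x axis of chest, either way round below 0.4 rad) or (horizontal distance between caddy2 and socket2 below 0.008 m and z of caddy2 in the frame of socket2 below -0.0195 m and angle between the x axis of caddy2 and the x axis of chest, either way round below 0.4 rad)) and value of joint lid above 1.6 rad), for 0.2 s.
2. the lid is past upright and falling with nothing touching it (value of joint lid between 0.1 and 1.4 rad and contact force between lid and anything else below 0.1 N), for 0.1 s.
At the end, for the whole second after the job is handed in: every caddy present stands locked in a socket: within 8 mm of its axis, origin at least 19.5 mm below the top of the metal plate, its lugs within 0.4 rad of the chest's x, at rest; and the lid is shut (below 0.06 rad) (((horizontal distance between caddy0 and socket0 below 0.008 m and z of caddy0 in the frame of socket0 below -0.0195 m and angle between the x axis of caddy0 and the x axis of chest, either way round below 0.4 rad) or (horizontal distance between caddy0 and socket1 below 0.008 m and z of caddy0 in the frame of socket1 below -0.0195 m and angle between the x axis of caddy0 and the x axis of chest, either way round below 0.4 rad) or (horizontal distance between caddy0 and socket2 below 0.008 m and z of caddy0 in the frame of socket2 below -0.0195 m and angle between the x axis of caddy0 and the x axis of chest, either way round below 0.4 rad)) and linear speed of each of caddy0, caddy1, caddy2 below 0.02 m/s and ((horizontal distance between caddy1 and socket0 below 0.008 m and z of caddy1 in the frame of socket0 below -0.0195 m and angle between the x axis of caddy1 and the x axis of chest, either way round below 0.4 rad) or (horizontal distance between caddy1 and socket1 below 0.008 m and z of caddy1 in the frame of socket1 below -0.0195 m and angle between the x axis of caddy1 and the x axis of chest, either way round below 0.4 rad) or (horizontal distance between caddy1 and socket2 below 0.008 m and z of caddy1 in the frame of socket2 below -0.0195 m and angle between the x axis of caddy1 and the x axis of chest, either way round below 0.4 rad)) and ((horizontal distance between caddy2 and socket0 below 0.008 m and z of caddy2 in the frame of socket0 below -0.0195 m and angle between the x axis of caddy2 and the x axis of chest, either way round below 0.4 rad) or (horizontal distance between caddy2 and socket1 below 0.008 m and z of caddy2 in the frame of socket1 below -0.0195 m and angle between the x axis of caddy2 and the x axis of chest, either way round below 0.4 rad) or (horizontal distance between caddy2 and socket2 below 0.008 m and z of caddy2 in the frame of socket2 below -0.0195 m and angle between the x axis of caddy2 and the x axis of chest, either way round below 0.4 rad)) and value of joint lid below 0.06 rad); the robot touches nothing.
It fails at once if one of the other tea things is pushed more than 40 mm (distance of any of sweets_box, burner, scoop_case, sake_cup, tea_bowl, whisk from where it was at the start of the episode above 0.04 m).
It fails at once if one of the other tea things is tipped over (angle between any of sweets_box, burner, scoop_case, sake_cup, tea_bowl, whisk's own z axis and vertical above 0.6 rad).
Of caddy0, caddy1, caddy2 only 2 to 3 are there at a start; the rules pass over those that are not, and their reading is None.
At some moment in a run one of caddy0, caddy1, caddy2 may be knocked a few centimetres aside while the robot is not near it.
Once in a run the grip may slacken for a moment while it holds something.
It also fails if it takes over 210 s, if anything falls off the work surface, if the arm or the gripper's body presses on something with over 40 N, if the wrist force passes 120 N, or if a joint passes its speed limit or range.

## Working session

There is one attempt and no reset: what is moved stays moved. The work goes in short steps, Python scripts to look and compute and a tool call to move; the robot and the scene stay as the last step left them, time stands still between calls to the robot, and variables do not carry over. Pictures are saved under pics/ and viewed, at most 14 in all, crops included, and the job is handed in when it is done.

Besides the shell and the picture viewer there is one more tool, called as name([rows], argument=value, ...), one row to a line, values as JSON. jog_arm: Moves the arm, as the interface text tells. Its arguments: {"type":"object","properties":{"commands":{"type":"array","items":{"type":"object","properties":{"travel":{"type":"array","items":{"type":"number"}},"rot":{"type":"array","items":{"type":"number"}},"claw":{"type":"number"}}}},"force":{"type":"number"}},"required":["commands"]}

```bash
mkdir -p pics
python3 - <<'E'
from workcell import monitor, viewer
import cv2,numpy as np
s=monitor.read_state();print(s)
for n in("top","side"):
    c=viewer.read_camera(n);cv2.imwrite(f"pics/{n}0.png",c["color"]);print(n,c["camera_matrix"].tolist(),c["R"].tolist(),c["t"].tolist())
E
```

```text
{'time': 0.0, 'q': array([-1.14891537e+00,  2.64752666e-01,  1.60539264e+00, -1.37914091e-07,
        1.27368261e+00, -3.68848745e-02]), 'joint_vel': array([-1.20522891e-03, -8.59187059e-05, -3.81194503e-04, -7.98182495e-04,
       -6.06092076e-04, -1.06664796e-03]), 'joint_torque': array([-2.83816764e-03, -5.15127432e+01, -3.67310894e+01, -5.16756718e-04,
        1.30512955e-02,  3.30110254e-06]), 'tool_pos': array([ 0.29862478, -0.6045306 ,  0.22995228]), 'tcp_rot': array([-3.05716800e+00, -7.13825997e-01,  6.71457248e-04]), 'wrist_force': array([0.1728347 , 0.09967456, 0.72197146]), 'torque': array([-0.0140066 , -0.00250816,  0.02980612]), 'grip_force': 0.0, 'width': 0.9989110802556385}
top [[401.66394587328955, 0.0, 330.1007230455055], [0.0, 401.66394587328955, 198.90088952280414], [0.0, 0.0, 1.0]] [[-0.019247997814143766, -0.9996869969417576, 0.015981949997316208], [-0.9968978020770332, 0.01796924334623514, -0.07662818350674998], [0.07631701510231569, -0.017407309933869283, -0.9969316419728781]] [-0.09467536576816367, 0.5842661382007183, 1.0108042715682388]
side [[454.2621914556025, 0.0, 309.1338705334935], [0.0, 454.2621914556025, 207.14049399410757], [0.0, 0.0, 1.0]] [[-0.9694694702712124, -0.24521169887464717, 0.00041103170673748387], [-0.18758710078330085, 0.7405631149028181, -0.6452730836360301], [0.15792411415540789, -0.625649658819091, -0.763951882377277]] [0.518095421496678, 0.25087399065756893, 0.9561778042266782]
```

View pics/top0.png

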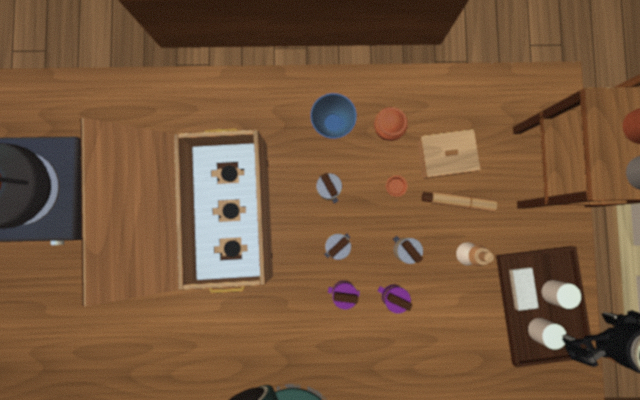

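View pics/side0.png

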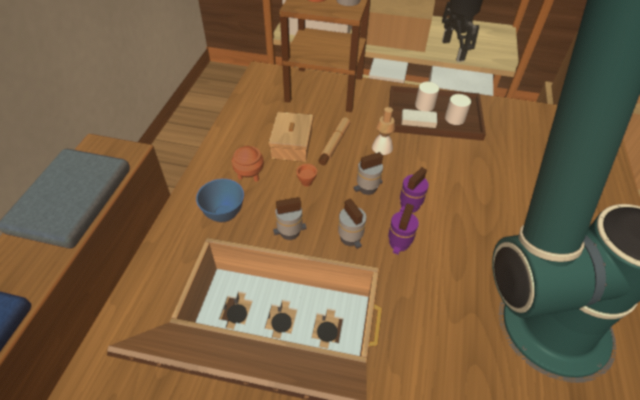

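The top view shows three grey caddies at (329,186), (338,246) and (410,250). The two purple ones, at (345,295) and (397,298), are decoys. The chest sockets are at (228,174), (231,210) and (232,248), with the lid open to the left. Next I'll measure, with one enlarged crop to confirm.

```bash
cat > h.py <<'E'
import cv2,numpy as np
from workcell import monitor,viewer
from scipy.spatial.transform import Rotation as Ro
def ray(c,uv,z):
    K,R,t=c["camera_matrix"],np.array(c["R"]),np.array(c["t"])
    d=R.T@np.linalg.solve(K,[uv[0],uv[1],1.]);o=-R.T@t
    return o+d*(z-o[2])/d[2]
def proj(c,X):
    p=np.array(c["camera_matrix"])@(np.array(c["R"])@np.array(X)+c["t"]);return p[:2]/p[2]
def state():
    s=monitor.read_state();R=Ro.from_rotvec(s["tcp_rot"]).as_matrix()
    print("t",round(s["time"],2),"tcp",np.round(s["tool_pos"],4),"x",np.round(R[:,0],3),"y",np.round(R[:,1],3),"z",np.round(R[:,2],3),"q",np.round(s["q"],2),"F",np.round(s["wrist_force"],1),"w",round(s["width"],3),"g",round(s["grip_force"],1));return s,R
def go(target,yaw_y=None):
    "print travel (mm, tool axes) to target, and turn about tool z (deg) to bring tool y along world angle yaw_y (deg, mod 180)"
    s,R=state();d=R.T@(np.array(target)-s["tool_pos"])*1000;print("travel",np.round(d,1))
    if yaw_y is not None:
        a=np.degrees(np.arctan2(R[1,1],R[0,1]));w=(yaw_y-a+90)%180-90
        print("world yaw now",round(a,1),"turn world",round(w,1),"= tool z",round(-w,1),"or",round(-w+180*np.sign(w),1))
E
python3 - <<'E'
from h import *
c=viewer.read_camera("top");im=c["color"]
cv2.imwrite("pics/crop1.png",cv2.resize(im[150:330,290:450],None,fx=3.3,fy=3.3,interpolation=2))
cv2.imwrite("pics/crop2.png",cv2.resize(im[120:310,170:280],None,fx=3,fy=3,interpolation=2))
hsv=cv2.cvtColor(im,cv2.COLOR_BGR2HSV)
for u,v in((329,186),(338,246),(410,250)): print(hsv[v-8:v+9:4,u-8:u+9:4].reshape(-1,3).tolist())
g=((hsv[...,1]<110)&(hsv[...,0]>90)&(hsv[...,0]<135)&(hsv[...,2]>90)).astype(np.uint8)
n,l,st,ce=cv2.connectedComponentsWithStats(g)
for i in range(1,n):
    if st[i,4]>40: print(st[i],ce[i])
E
```

```text
[[0, 18, 97], [14, 152, 69], [8, 49, 84], [108, 30, 155], [111, 22, 149], [111, 26, 159], [10, 137, 69], [11, 143, 68], [105, 22, 137], [109, 30, 159], [110, 32, 165], [138, 11, 114], [11, 159, 72], [6, 87, 70], [106, 30, 159], [105, 31, 164], [104, 31, 157], [10, 120, 72], [12, 155, 74], [106, 21, 131], [107, 23, 155], [109, 27, 163], [117, 19, 133], [10, 135, 68], [14, 30, 95]]
[[112, 24, 161], [107, 35, 168], [111, 33, 156], [2, 42, 84], [12, 70, 95], [110, 31, 166], [108, 31, 162], [2, 46, 83], [11, 147, 64], [12, 158, 68], [109, 34, 166], [7, 50, 86], [11, 150, 73], [8, 117, 70], [111, 26, 135], [10, 87, 76], [10, 136, 73], [9, 113, 70], [113, 28, 146], [109, 30, 159], [11, 116, 75], [8, 97, 71], [111, 31, 158], [111, 30, 160], [107, 27, 152]]
[[4, 21, 98], [12, 157, 65], [163, 18, 97], [110, 25, 155], [110, 5, 143], [115, 15, 105], [9, 142, 72], [12, 154, 71], [113, 18, 130], [108, 25, 155], [111, 28, 156], [6, 34, 76], [12, 149, 72], [9, 140, 69], [106, 25, 153], [110, 29, 159], [104, 27, 162], [10, 100, 64], [12, 146, 68], [12, 120, 66], [111, 27, 160], [107, 31, 162], [114, 24, 148], [10, 163, 58], [13, 164, 70]]
[311  94  46  44 479] [338.1565762  116.11064718]
[ 192  144   68  136 6529] [224.08515852 211.65523051]
[ 24 154  35  71 536] [ 47.19962687 191.18656716]
[329 174  12  19 110] [335.46363636 181.90909091]
[317 179  15  20 144] [322.73611111 189.22222222]
[326 235  17  16 140] [332.63571429 241.16428571]
[408 239  14  16  94] [416.08510638 245.07446809]
[334 244  16  15 123] [342.82113821 252.15447154]
[398 245  16  18 156] [404.25       254.73076923]
```

View pics/crop1.png

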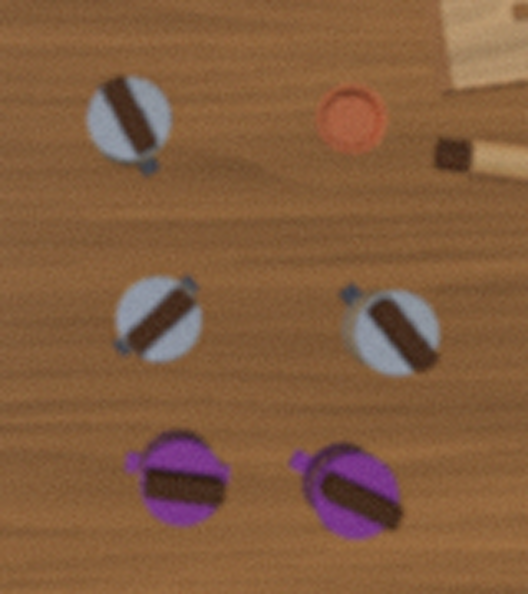

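View pics/crop2.png

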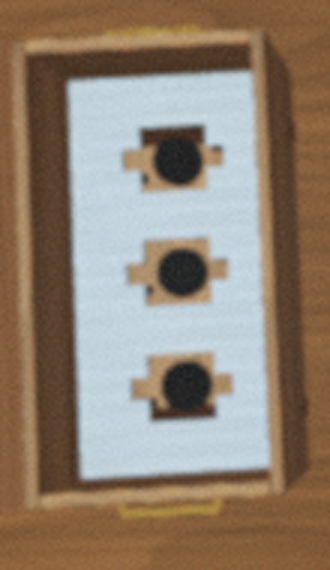

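The crops confirm three grey tins with dark handles, three empty sockets, and purple decoys that aren't meant.

```bash
cat >> h.py <<'E'
def caddies(c,pts):
    hsv=cv2.cvtColor(c["color"],cv2.COLOR_BGR2HSV);H,S,V=[hsv[...,i].astype(int) for i in range(3)]
    out=[]
    for u,v in pts:
        u,v=int(u),int(v);w=np.zeros(H.shape,np.uint8);cv2.circle(w,(u,v),21,1,-1)
        tin=((H>95)&(H<125)&(S<60)&(V>125)&(w>0))
        hd=((V<88)&(S>75)&(w>0)).astype(np.uint8)
        n,l,st,ce=cv2.connectedComponentsWithStats(hd);i=1+np.argmax(st[1:,4]);hd=(l==i)
        r=cv2.minAreaRect(np.argwhere(hd)[:,::-1].astype(np.float32))
        b=cv2.boxPoints(r);e0,e1=b[1]-b[0],b[2]-b[1];e=e0 if np.hypot(*e0)>np.hypot(*e1) else e1
        cc=np.array(r[0]);A=ray(c,cc-e/2,.114);B=ray(c,cc+e/2,.114)
        T=ray(c,cv2.minEnclosingCircle(np.argwhere(tin)[:,::-1].astype(np.float32))[0],.084)
        d=B-A;out.append(((A+B)/2,np.degrees(np.arctan2(d[1],d[0]))%180))
        print("px",cc.round(1),"handle",((A+B)/2)[:2].round(4),"ang",out[-1][1].round(1),"len",round(np.linalg.norm(d),3),"tin",T[:2].round(4))
    return out
E
python3 - <<'E'
from h import *
c=viewer.read_camera("top");im=c["color"]
caddies(c,[(329,187),(338,246),(410,250)])
hsv=cv2.cvtColor(im,cv2.COLOR_BGR2HSV)
g=((hsv[...,0]>85)&(hsv[...,0]<135)&(hsv[...,2]>110)).astype(np.uint8)
n,l,st,ce=cv2.connectedComponentsWithStats(g);m=(l==l[150,210]).astype(np.uint8)
co,hi=cv2.findContours(m,cv2.RETR_CCOMP,cv2.CHAIN_APPROX_NONE)
for k,cn in enumerate(co):
    if cv2.contourArea(cn)<200: continue
    p=np.array([ray(c,q,.05)[:2] for q in cn[:,0]]).astype(np.float32)
    r=cv2.minAreaRect(p);print(hi[0][k][3],cv2.contourArea(cn),np.round(r[0],4),np.round(r[1],4),round(r[2],1),"bbox",p.min(0).round(4),p.max(0).round(4))
# rim: bright pale wood
for uv in((176,134),(258,131),(265,282),(182,286)): print(ray(c,uv,.15)[:2].round(4))
E
```

```text
px [328.7 184.4] handle [ 0.6098 -0.1013] ang 25.4 len 0.054 tin [ 0.6099 -0.1021]
px [337.8 246.8] handle [ 0.4634 -0.1198] ang 131.2 len 0.053 tin [ 0.4633 -0.1206]
px [411.7 251.3] handle [ 0.4496 -0.2918] ang 37.9 len 0.056 tin [ 0.4499 -0.2932]
-1 8083.0 [0.5566 0.1567] [0.3319 0.1552] 2.2 bbox [0.3887 0.0736] [0.7236 0.2401]
0 631.5 [0.463  0.1437] [0.0865 0.059 ] 88.9 bbox [0.4333 0.1005] [0.4926 0.1868]
0 629.5 [0.5572 0.1486] [0.087  0.0599] 89.0 bbox [0.5269 0.1051] [0.5873 0.192 ]
0 598.0 [0.6515 0.1511] [0.0876 0.0582] 89.1 bbox [0.622  0.1073] [0.6807 0.1949]
[0.7268 0.2439]
[0.7309 0.0581]
[0.3906 0.0445]
[0.3858 0.2273]
```

Run:
```python
from h import *
for nm in("top","side"):
    c=viewer.read_camera(nm);im=c["color"];hsv=cv2.cvtColor(im,cv2.COLOR_BGR2HSV)
    g=((hsv[...,0]>75)&(hsv[...,0]<135)&(hsv[...,2]>110)).astype(np.uint8)
    p0=proj(c,[.51,.15,.05]).astype(int)
    n,l,st,ce=cv2.connectedComponentsWithStats(g);m=(l==l[p0[1],p0[0]]).astype(np.uint8)
    co,hi=cv2.findContours(m,cv2.RETR_CCOMP,cv2.CHAIN_APPROX_NONE)
    for k,cn in enumerate(co):
        if cv2.contourArea(cn)<150: continue
        p=np.array([ray(c,q,.05)[:2] for q in cn[:,0]]).astype(np.float32)
        r=cv2.minAreaRect(p);print(nm,np.round(r[0],4),np.round(r[1],4),round(r[2],1))
```

```text
top [0.5567 0.1569] [0.3318 0.1551] 2.3
top [0.463  0.1437] [0.0865 0.059 ] 88.9
top [0.5572 0.1486] [0.0871 0.0599] 89.0
top [0.6515 0.1511] [0.0877 0.0582] 89.1
side [ 0.6075 -0.4614] [2.5221 1.5198] 14.2
side [ 0.7789 -0.1391] [0.0785 0.1226] 23.4
```

```bash
cat >> h.py <<'E'
def plan(target,yaw):
    "turn about tool z first (deg), then travel (mm) in the turned frame with tool y at world yaw; also leftover tilt"
    s,R=state();a=np.degrees(np.arctan2(R[1,1],R[0,1]));w=(yaw-a+180)%360-180
    R2=R@Ro.from_rotvec([0,0,-np.radians(w)]).as_matrix()
    G=np.column_stack([[-np.sin(np.radians(yaw)),np.cos(np.radians(yaw)),0],[np.cos(np.radians(yaw)),np.sin(np.radians(yaw)),0],[0,0,-1]])
    if np.linalg.det(G)<0: G[:,0]*=-1
    print("tool z turn",round(-w,2),"tilt fix",np.round(np.degrees(Ro.from_matrix(R2.T@G).as_rotvec()),2),"travel",np.round(G.T@(np.array(target)-s["tool_pos"])*1000,1))
E
python3 -c "
from h import *
plan([.4498,-.2925,.23],-52.1)"
```

```text
t 0.3 tcp [ 0.2988 -0.605   0.2308] x [0.897 0.443 0.   ] y [ 0.443 -0.897 -0.001] z [-0.     0.001 -1.   ] q [-1.15  0.26  1.6  -0.    1.27 -0.04] F [0.3 0.2 0.3] w 0.998 g 0.0
tool z turn -11.61 tilt fix [-0.04 -0.01 -0.  ] travel [ 311.1 -153.8    0.8]
```

jog_arm([
  {"rot": [0,0,-5.8],"claw": 0},
  {"rot": [0,0,-5.8]},
  {"travel": [40,-20,0]},
  {"travel": [40,-20,0]},
  {"travel": [40,-20,0]},
], force=80)

```text
$.commands[0]: bad value
```

jog_arm([
  {"travel": [40,-20,0]},
  {"travel": [40,-20,0]},
  {"travel": [40,-20,0]},
  {"travel": [40,-20,0]},
  {"travel": [31,-14,0]},
])

```text
$.commands[0]: bad value
```

Run:
```python
from h import *
plan([.4498,-.2925,.14],-52.1)
```

```text
t 0.3 tcp [ 0.2988 -0.605   0.2308] x [0.897 0.443 0.   ] y [ 0.443 -0.897 -0.001] z [-0.     0.001 -1.   ] q [-1.15  0.26  1.6  -0.    1.27 -0.04] F [0.3 0.2 0.3] w 0.998 g 0.0
tool z turn -11.61 tilt fix [-0.04 -0.01 -0.  ] travel [ 311.1 -153.8   90.8]
```

All keys are needed in each row.

jog_arm([
  {"travel": [0,0,0],"rot": [0,0,-5.8],"claw": 0},
  {"travel": [0,0,0],"rot": [0,0,-5.8],"claw": 0},
  {"travel": [40,-20,0],"rot": [0,0,0],"claw": 0},
  {"travel": [40,-20,0],"rot": [0,0,0],"claw": 0},
  {"travel": [40,-20,0],"rot": [0,0,0],"claw": 0},
], force=80)

```text
time: 0.8
tool_pos: [0.357, -0.483, 0.2311]
tcp_rot: [-2.972, -1.018, -0.0]
wrist_force: [1.4, -0.5, 0.3]
width: 0.998
grip_force: 0.0
```

jog_arm([
  {"travel": [40,-20,0],"rot": [0,0,0],"claw": 0},
  {"travel": [40,-20,0],"rot": [0,0,0],"claw": 0},
  {"travel": [40,-20,0],"rot": [0,0,0],"claw": 0},
  {"travel": [40,-20,0],"rot": [0,0,0],"claw": 0},
  {"travel": [31,-14,0],"rot": [0,0,0],"claw": 0},
])

```text
time: 1.3
tool_pos: [0.4504, -0.2903, 0.2315]
tcp_rot: [-2.971, -1.021, -0.001]
wrist_force: [0.4, 0.2, 0.1]
width: 1.0
grip_force: 0.0
```

Run:
```python
from h import *
plan([.4498,-.2925,.14],-52.1)
```

```text
t 1.3 tcp [ 0.4504 -0.2903  0.2315] x [0.789 0.615 0.001] y [ 0.615 -0.789  0.   ] z [ 0.001  0.    -1.   ] q [-0.62 -0.    1.9   0.    1.24  0.29] F [0.4 0.2 0.1] w 1.0 g 0.0
tool z turn 0.04 tilt fix [ 0.01 -0.03  0.  ] travel [-1.9  1.4 91.5]
```

jog_arm([
  {"travel": [-1.9,1.4,20],"rot": [0,0,0],"claw": 0},
  {"travel": [0,0,40],"rot": [0,0,0],"claw": 0},
  {"travel": [0,0,40],"rot": [0,0,0],"claw": 0},
  {"travel": [0,0,25],"rot": [0,0,0],"claw": 0},
  {"travel": [0,0,15],"rot": [0,0,0],"claw": 0},
])

```text
time: 1.8
tool_pos: [0.4476, -0.2937, 0.0886]
tcp_rot: [-2.968, -1.019, 0.004]
wrist_force: [0.6, 0.0, -0.0]
width: 1.003
grip_force: 0.0
```

jog_arm([
  {"travel": [0,0,0],"rot": [0,0,0],"claw": 255},
  {"travel": [0,0,0],"rot": [0,0,0],"claw": 255},
  {"travel": [0,0,0],"rot": [0,0,0],"claw": 255},
  {"travel": [0,0,0],"rot": [0,0,0],"claw": 255},
  {"travel": [0,0,0],"rot": [0,0,0],"claw": 255},
])

```text
time: 2.3
tool_pos: [0.45, -0.2955, 0.0931]
tcp_rot: [2.97, 1.019, 0.002]
wrist_force: [0.0, -0.0, -0.5]
width: 0.191
grip_force: 78.0
```

Run:
```python
from h import *
plan([.4498,-.2925,.29],2.3)
```

```text
t 2.3 tcp [ 0.45   -0.2955  0.0931] x [0.789 0.614 0.001] y [ 0.614 -0.789  0.002] z [ 0.002 -0.001 -1.   ] q [-0.63  0.13  2.03  0.    0.97  0.28] F [ 0.  -0.  -0.5] w 0.191 g 78.0
tool z turn -54.42 tilt fix [0.11 0.07 0.  ] travel [ 3.000e+00 -1.000e-01 -1.969e+02]
```

jog_arm([
  {"travel": [0,0,-20],"rot": [0,0,0],"claw": 255},
  {"travel": [0,0,-30],"rot": [0,0,0],"claw": 255},
  {"travel": [0,0,-30],"rot": [0,0,-7.8],"claw": 255},
  {"travel": [0,0,-30],"rot": [0,0,-7.8],"claw": 255},
  {"travel": [0,0,-30],"rot": [0,0,-7.8],"claw": 255},
])

```text
time: 2.8
tool_pos: [0.4489, -0.2948, 0.2326]
tcp_rot: [2.698, 1.609, 0.0]
wrist_force: [1.9, -0.7, -2.1]
width: 0.193
grip_force: 78.4
```

jog_arm([
  {"travel": [0,0,-30],"rot": [0,0,-7.8],"claw": 255},
  {"travel": [0,0,-27],"rot": [0,0,-7.8],"claw": 255},
  {"travel": [0,0,0],"rot": [0,0,-7.8],"claw": 255},
  {"travel": [0,0,0],"rot": [0,0,-7.6],"claw": 255},
  {"travel": [0,0,0],"rot": [0,0,0],"claw": 255},
])

```text
time: 3.3
tool_pos: [0.4491, -0.2949, 0.2888]
tcp_rot: [2.176, 2.265, 0.0]
wrist_force: [-0.7, 0.4, -2.1]
width: 0.19
grip_force: 78.4
```

Run:
```python
from h import *
plan([.6515,.151,.29],2.3)
```

```text
t 3.3 tcp [ 0.4491 -0.2949  0.2888] x [-0.04   0.999 -0.   ] y [0.999 0.04  0.001] z [ 0.001 -0.    -1.   ] q [-0.63 -0.03  1.82 -0.    1.35 -0.67] F [-0.7  0.4 -2.1] w 0.19 g 78.4
tool z turn 0.0 tilt fix [ 0.03  0.03 -0.  ] travel [437.4 220.2  -1.2]
```

jog_arm([
  {"travel": [30,15,0],"rot": [0,0,0],"claw": 255},
  {"travel": [40,20,0],"rot": [0,0,0],"claw": 255},
  {"travel": [40,20,0],"rot": [0,0,0],"claw": 255},
  {"travel": [40,20,0],"rot": [0,0,0],"claw": 255},
  {"travel": [40,20,0],"rot": [0,0,0],"claw": 255},
])

```text
time: 3.8
tool_pos: [0.5367, -0.0997, 0.2881]
tcp_rot: [-2.181, -2.261, 0.0]
wrist_force: [0.6, -0.7, -1.6]
width: 0.195
grip_force: 78.5
```

jog_arm([
  {"travel": [40,20,0],"rot": [0,0,0],"claw": 255},
  {"travel": [40,20,0],"rot": [0,0,0],"claw": 255},
  {"travel": [40,20,0],"rot": [0,0,0],"claw": 255},
  {"travel": [40,20,0],"rot": [0,0,0],"claw": 255},
  {"travel": [40,20,0],"rot": [0,0,0],"claw": 255},
])

```text
time: 4.3
tool_pos: [0.6287, 0.1043, 0.2878]
tcp_rot: [-2.18, -2.261, 0.001]
wrist_force: [1.4, -0.3, -1.7]
width: 0.195
grip_force: 78.5
```

jog_arm([
  {"travel": [30,15,0],"rot": [0,0,0],"claw": 255},
  {"travel": [17,10,0],"rot": [0,0,0],"claw": 255},
  {"travel": [0,0,0],"rot": [0,0,0],"claw": 255},
  {"travel": [0,0,0],"rot": [0,0,0],"claw": 255},
  {"travel": [0,0,0],"rot": [0,0,0],"claw": 255},
])

```text
time: 4.8
tool_pos: [0.6511, 0.149, 0.2882]
tcp_rot: [2.179, 2.263, -0.002]
wrist_force: [0.5, -0.8, -0.6]
width: 0.192
grip_force: 78.6
```

Run:
```python
from h import *
plan([.6515,.151,.29],2.3)
for n in("top","side"):
    c=viewer.read_camera(n);p=proj(c,[.65,.15,.2]).astype(int);print(n,p,proj(c,[.65,.15,.196]),proj(c,[.65,.115,.2]))
    cv2.imwrite(f"pics/{n}2.png",cv2.resize(c["color"][p[1]-75:p[1]+75,p[0]-100:p[0]+100],None,fx=4,fy=4,interpolation=2))
```

```text
t 4.8 tcp [0.6511 0.149  0.2882] x [-0.038  0.999 -0.001] y [ 0.999  0.038 -0.001] z [-0.001 -0.001 -1.   ] q [ 0.19  0.22  1.55 -0.    1.37  0.15] F [ 0.5 -0.8 -0.6] w 0.192 g 78.6
tool z turn -0.12 tilt fix [-0.04  0.05  0.  ] travel [ 2.   0.4 -1.8]
top [211 163] [211.79664149 163.48463927] [227.72152568 162.90795592]
side [225 269] [226.2430297  270.41335879] [232.79057852 253.4618947 ]
```

View pics/side2.png

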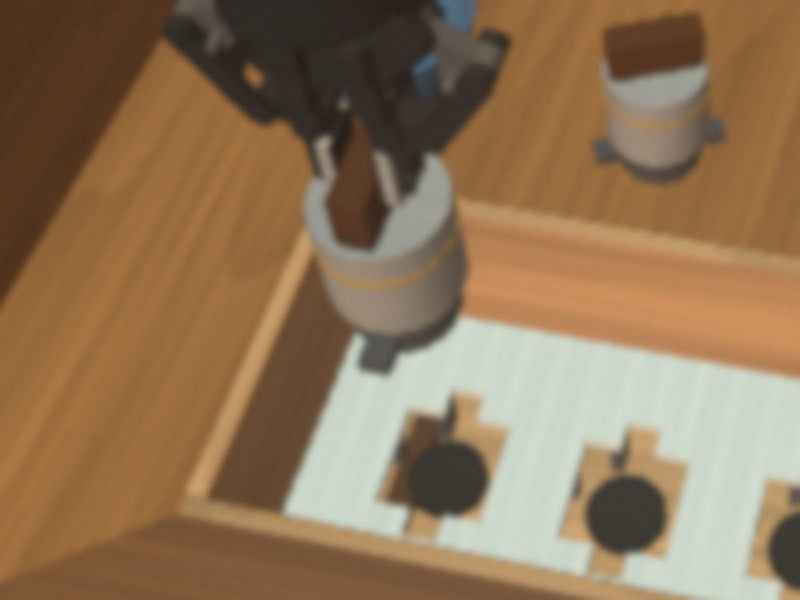

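Run:
```python
from h import *
c=viewer.read_camera("side")
f=lambda u,v:(125+u/4-.4,194+v/4-.4)
for q in((469,396),(421,538),(408,410),(508,430),(480,522),(378,498),(443.5,465)): print(q,ray(c,f(*q),.05)[:2].round(4))
# axis of held tin, expected from tcp
for h in(.026,.055,.084):
    X=np.array([.6511,.149,.288-.093+h]);p=proj(c,X);print(h,((p-[125,194]+.4)*4).round(0))
```

```text
(469, 396) [0.6516 0.1115]
(421, 538) [0.6478 0.1924]
(408, 410) [0.6796 0.127 ]
(508, 430) [0.6253 0.1253]
(480, 522) [0.6223 0.1772]
(378, 498) [0.6763 0.1775]
(443.5, 465) [0.6507 0.1522]
0.026 [397. 274.]
0.055 [387. 237.]
0.084 [377. 197.]
```

View pics/top2.png

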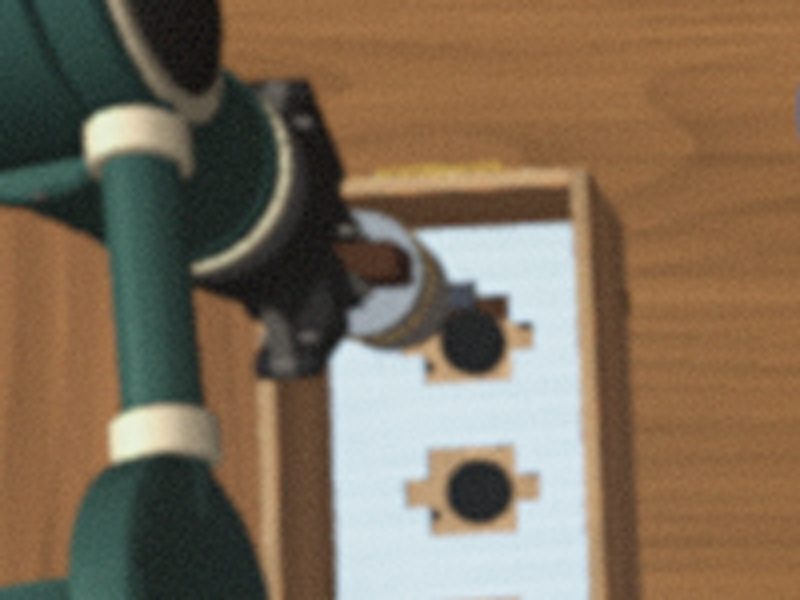

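The held caddy hangs straight, and side and top views put socket2 at about (0.651, 0.151). I'll lower it to just above the plate and look again.

jog_arm([
  {"travel": [2,0,20],"rot": [0,0,0],"claw": 255},
  {"travel": [0,0,40],"rot": [0,0,0],"claw": 255},
  {"travel": [0,0,40],"rot": [0,0,0],"claw": 255},
  {"travel": [0,0,25],"rot": [0,0,0],"claw": 255},
  {"travel": [0,0,0],"rot": [0,0,0],"claw": 255},
])

```text
time: 5.45
tool_pos: [0.6475, 0.1509, 0.1578]
tcp_rot: [-2.174, -2.26, 0.013]
wrist_force: [-1.7, -0.1, -1.9]
width: 0.193
grip_force: 78.4
```

Run:
```python
from h import *
plan([.651,.151,.153],2.3)
n="side"
c=viewer.read_camera(n);p=proj(c,[.65,.15,.1]).astype(int);print(p)
cv2.imwrite(f"pics/{n}3.png",cv2.resize(c["color"][p[1]-60:p[1]+60,p[0]-70:p[0]+70],None,fx=5,fy=5,interpolation=2))
```

```text
t 5.45 tcp [0.6475 0.1509 0.1578] x [-0.039  0.999 -0.002] y [ 0.999  0.039 -0.01 ] z [-0.01  -0.002 -1.   ] q [ 0.19  0.3   1.69 -0.    1.16  0.15] F [-1.7 -0.1 -1.9] w 0.193 g 78.4
tool z turn -0.09 tilt fix [-0.57  0.09  0.  ] travel [-0.   3.5  4.8]
[233 296]
```

View pics/side3.png

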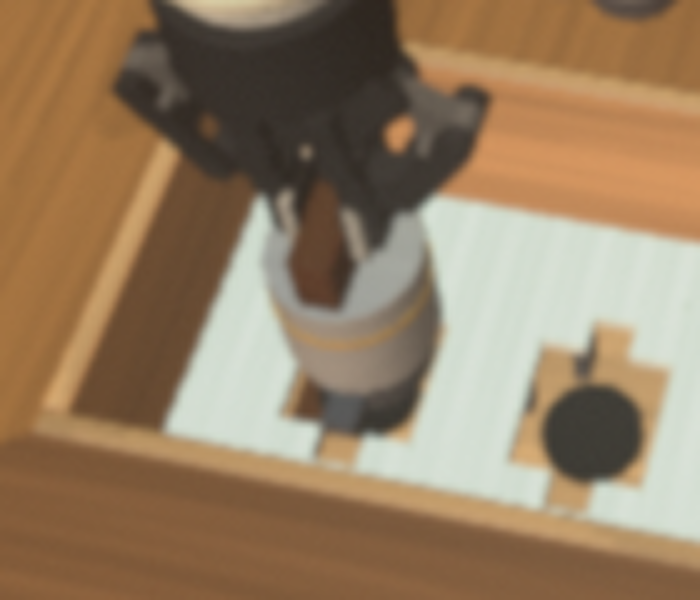

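Run:
```python
from h import *
s,R=state()
c=viewer.read_camera("side");o=np.array([163,236])
f=lambda X:((proj(c,X)-o+.4)*5).round(0)
O=s["tool_pos"]+R[:,2]*.0931
for l in((.04,.007,.008),(.04,-.007,.008),(.04,.007,.016),(.04,-.007,.016)): print("lug",f(O+R[:,0]*l[0]+R[:,1]*l[1]-R[:,2]*l[2]))
print("handle end top",[f(O+R[:,0]*.028+R[:,1]*y-R[:,2]*.084) for y in(-.009,.009)])
cv2.imwrite("pics/side4.png",cv2.resize(c["color"][296:336,200:260],None,fx=12,fy=12,interpolation=2))
```

```text
t 5.5 tcp [0.6496 0.1514 0.161 ] x [-0.039  0.999 -0.001] y [ 0.999  0.039 -0.005] z [-0.005 -0.001 -1.   ] q [ 0.19  0.3   1.69 -0.    1.16  0.15] F [-0.3  1.  -2.2] w 0.19 g 78.4
lug [312. 427.]
lug [346. 434.]
lug [309. 417.]
lug [343. 424.]
handle end top [array([334., 311.]), array([287., 302.])]
```

View pics/side4.png

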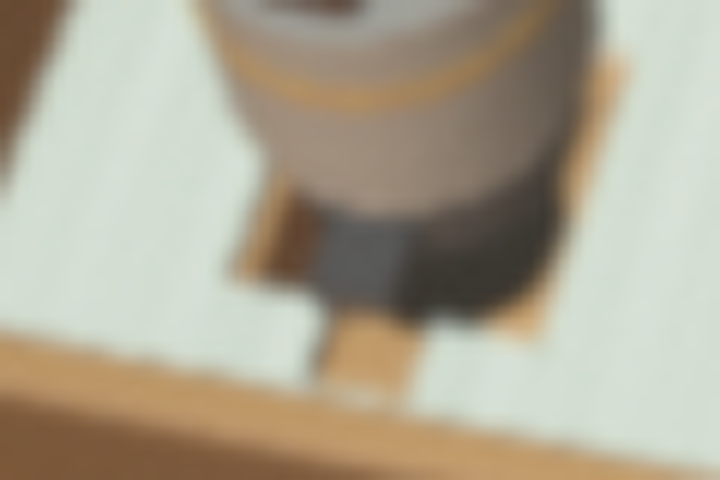

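jog_arm([
  {"travel": [0,2,6],"rot": [0,0,0],"claw": 255},
  {"travel": [0,0,0],"rot": [0,0,0],"claw": 255},
  {"travel": [0,0,0],"rot": [0,0,0],"claw": 255},
  {"travel": [0,0,0],"rot": [0,0,0],"claw": 255},
  {"travel": [0,0,0],"rot": [0,0,0],"claw": 255},
])

```text
time: 6.05
tool_pos: [0.6537, 0.1527, 0.1579]
tcp_rot: [2.176, 2.265, 0.001]
wrist_force: [-0.4, -0.6, -1.3]
width: 0.194
grip_force: 78.6
```

Run:
```python
from h import *
s,R=state();O=s["tool_pos"]+R[:,2]*.092
ims=[]
for n,(x,y) in (("side",(198,292)),("top",(195,152))):
    c=viewer.read_camera(n)
    f=lambda X:((proj(c,X)-[x,y]+.5)*10-.5).round(0)
    sg=1 if n=="side" else -1
    print(n,[f(O+R[:,0]*sg*.04+R[:,1]*a-R[:,2]*b).tolist() for b in(.008,.016) for a in(-.007,.007)])
    ims.append(cv2.resize(c["color"][y:y+56,x:x+40] if 0 else c["color"][y:y+50,x:x+40],None,fx=10,fy=10,interpolation=2))
cv2.imwrite("pics/pair5.png",np.hstack(ims))
```

```text
t 6.05 tcp [0.6537 0.1527 0.1579] x [-0.04   0.999  0.   ] y [0.999 0.04  0.001] z [ 0.001  0.    -1.   ] q [ 0.19  0.31  1.69 -0.    1.15  0.15] F [-0.4 -0.6 -1.3] w 0.194 g 78.6
side [[319.0, 314.0], [250.0, 300.0], [314.0, 295.0], [244.0, 281.0]]
top [[465.0, 205.0], [462.0, 149.0], [458.0, 200.0], [456.0, 144.0]]
```

View pics/pair5.png

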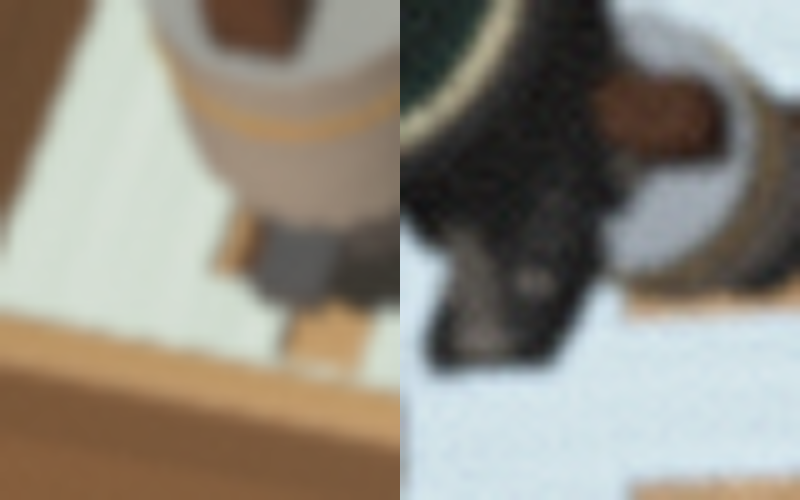

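The lug is about 1.3 px left of the slot line, so shift about −2.5 mm in x and +1 mm in y. Then lower gently and watch the force.

jog_arm([
  {"travel": [1,-2.5,0],"rot": [0,0,0],"claw": 255},
  {"travel": [0,0,5],"rot": [0,0,0],"claw": 255},
  {"travel": [0,0,5],"rot": [0,0,0],"claw": 255},
  {"travel": [0,0,5],"rot": [0,0,0],"claw": 255},
  {"travel": [0,0,0],"rot": [0,0,0],"claw": 255},
])

```text
time: 6.65
tool_pos: [0.6501, 0.1533, 0.1406]
tcp_rot: [-2.176, -2.264, 0.003]
wrist_force: [-0.2, -0.2, -2.4]
width: 0.192
grip_force: 82.9
```

jog_arm([
  {"travel": [0,0,3],"rot": [0,0,0],"claw": 255},
  {"travel": [0,0,3],"rot": [0,0,0],"claw": 255},
  {"travel": [0,0,0],"rot": [0,0,0],"claw": 255},
  {"travel": [0,0,0],"rot": [0,0,0],"claw": 255},
  {"travel": [0,0,0],"rot": [0,0,0],"claw": 255},
])

```text
time: 7.15
tool_pos: [0.651, 0.1535, 0.1364]
tcp_rot: [2.177, 2.265, 0.0]
wrist_force: [-1.0, -0.1, -1.2]
width: 0.193
grip_force: 83.0
```

jog_arm([
  {"travel": [0,0,2],"rot": [0,0,0],"claw": 255},
  {"travel": [0,0,2],"rot": [0,0,0],"claw": 255},
  {"travel": [0,0,2],"rot": [0,0,0],"claw": 255},
  {"travel": [0,0,0],"rot": [0,0,0],"claw": 255},
  {"travel": [0,0,0],"rot": [0,0,0],"claw": 255},
])

```text
time: 7.65
tool_pos: [0.6521, 0.1532, 0.1341]
tcp_rot: [2.175, 2.264, 0.003]
wrist_force: [-3.8, -2.9, 12.1]
width: 0.194
grip_force: 85.0
```

jog_arm([
  {"travel": [0,0,2],"rot": [0,0,0],"claw": 255},
  {"travel": [0,0,2],"rot": [0,0,0],"claw": 255},
  {"travel": [0,0,0],"rot": [0,0,0],"claw": 255},
  {"travel": [0,0,0],"rot": [0,0,0],"claw": 255},
  {"travel": [0,0,0],"rot": [0,0,0],"claw": 255},
])

```text
time: 8.15
tool_pos: [0.6519, 0.1531, 0.1271]
tcp_rot: [2.175, 2.264, 0.002]
wrist_force: [1.4, -2.5, 4.4]
width: 0.194
grip_force: 83.7
```

jog_arm([
  {"travel": [0,0,3],"rot": [0,0,0],"claw": 255},
  {"travel": [0,0,3],"rot": [0,0,0],"claw": 255},
  {"travel": [0,0,2],"rot": [0,0,0],"claw": 255},
  {"travel": [0,0,0],"rot": [0,0,0],"claw": 255},
  {"travel": [0,0,0],"rot": [0,0,0],"claw": 255},
])

```text
time: 8.65
tool_pos: [0.6519, 0.1533, 0.1191]
tcp_rot: [2.175, 2.264, 0.002]
wrist_force: [0.7, -2.9, 4.7]
width: 0.192
grip_force: 83.9
```

jog_arm([
  {"travel": [0,0,1.5],"rot": [0,0,0],"claw": 255},
  {"travel": [0,0,0],"rot": [0,0,0],"claw": 255},
  {"travel": [0,0,0],"rot": [0,0,0],"claw": 255},
  {"travel": [0,0,0],"rot": [0,0,0],"claw": 255},
  {"travel": [0,0,0],"rot": [0,0,0],"claw": 255},
])

```text
time: 9.15
tool_pos: [0.652, 0.1532, 0.1177]
tcp_rot: [2.175, 2.264, 0.002]
wrist_force: [0.7, -3.3, 5.5]
width: 0.19
grip_force: 84.1
```

jog_arm([
  {"travel": [-0.5,0,0],"rot": [0,0,4],"claw": 255},
  {"travel": [0,0,0],"rot": [0,0,8],"claw": 255},
  {"travel": [0,0,0],"rot": [0,0,8],"claw": 255},
  {"travel": [0,0,0],"rot": [0,0,0],"claw": 255},
  {"travel": [0,0,0],"rot": [0,0,0],"claw": 255},
])

```text
time: 9.65
tool_pos: [0.6519, 0.1538, 0.1178]
tcp_rot: [2.537, 1.853, 0.004]
wrist_force: [0.5, -0.8, 6.5]
width: 0.192
grip_force: 84.0
```

```bash
python3 -c "
from h import *
s,R=state();print(s['torque'])"
```

```text
t 9.65 tcp [0.6519 0.1538 0.1178] x [0.304 0.953 0.002] y [ 0.953 -0.304  0.002] z [ 0.002  0.001 -1.   ] q [0.19 0.34 1.72 0.   1.08 0.5 ] F [ 0.5 -0.8  6.5] w 0.192 g 84.0
[-0.19945693 -0.19379845 -0.05316763]
```

Turning freely. I'll finish the quarter turn with 70 degrees more.

jog_arm([
  {"travel": [0,0,0],"rot": [0,0,8],"claw": 255},
  {"travel": [0,0,0],"rot": [0,0,8],"claw": 255},
  {"travel": [0,0,0],"rot": [0,0,8],"claw": 255},
  {"travel": [0,0,0],"rot": [0,0,8],"claw": 255},
  {"travel": [0,0,0],"rot": [0,0,8],"claw": 255},
])

```text
time: 10.15
tool_pos: [0.6522, 0.1537, 0.118]
tcp_rot: [-3.02, -0.865, -0.005]
wrist_force: [1.2, -0.6, 6.3]
width: 0.193
grip_force: 84.0
```

jog_arm([
  {"travel": [0,0,0],"rot": [0,0,8],"claw": 255},
  {"travel": [0,0,0],"rot": [0,0,8],"claw": 255},
  {"travel": [0,0,0],"rot": [0,0,8],"claw": 255},
  {"travel": [0,0,0],"rot": [0,0,5],"claw": 255},
  {"travel": [0,0,0],"rot": [0,0,0],"claw": 255},
])

```text
time: 10.65
tool_pos: [0.652, 0.1533, 0.1178]
tcp_rot: [-3.14, -0.088, -0.004]
wrist_force: [1.8, -0.7, 6.0]
width: 0.193
grip_force: 84.0
```

```bash
python3 -c "
from h import *
s,R=state();print(s['torque'])
plan([.652,.153,.122],-87.7)"
```

```text
t 10.65 tcp [0.652  0.1533 0.1178] x [0.998 0.056 0.002] y [ 0.056 -0.998 -0.   ] z [ 0.002  0.    -1.   ] q [ 0.19  0.34  1.72 -0.    1.08  1.71] F [ 1.8 -0.7  6. ] w 0.193 g 84.0
[-0.51806079 -0.17090066  0.00193247]
t 10.65 tcp [0.652  0.1533 0.1178] x [0.998 0.056 0.002] y [ 0.056 -0.998 -0.   ] z [ 0.002  0.    -1.   ] q [ 0.19  0.34  1.72 -0.    1.08  1.71] F [ 1.8 -0.7  6. ] w 0.193 g 84.0
tool z turn 0.9 tilt fix [-0.02 -0.13 -0.  ] travel [-0.   0.3 -4.2]
```

jog_arm([
  {"travel": [0,0,-2],"rot": [0,0,0],"claw": 255},
  {"travel": [0,0,0],"rot": [0,0,0],"claw": 0},
  {"travel": [0,0,0],"rot": [0,0,0],"claw": 0},
  {"travel": [0,0,0],"rot": [0,0,0],"claw": 0},
  {"travel": [0,0,0],"rot": [0,0,0],"claw": 0},
])

```text
time: 11.15
tool_pos: [0.6502, 0.1531, 0.1178]
tcp_rot: [-3.14, -0.09, 0.003]
wrist_force: [-0.1, 0.2, 0.8]
width: 0.864
grip_force: 0.0
```

jog_arm([
  {"travel": [0,0,-15],"rot": [0,0,0],"claw": 0},
  {"travel": [0,0,-40],"rot": [0,0,0],"claw": 0},
  {"travel": [0,0,-45],"rot": [0,0,0],"claw": 0},
  {"travel": [0,0,-45],"rot": [0,0,0],"claw": 0},
  {"travel": [0,0,-20],"rot": [0,0,0],"claw": 0},
])

```text
time: 11.65
tool_pos: [0.6531, 0.1535, 0.2914]
tcp_rot: [-3.139, -0.09, -0.014]
wrist_force: [1.5, 0.3, 0.5]
width: 1.0
grip_force: 0.0
```

Run:
```python
from h import *
c=viewer.read_camera("top")
r=caddies(c,[(329,187),(338,246)])
plan([r[1][0][0],r[1][0][1],.28],41.2)
```

```text
px [328.8 184.6] handle [ 0.6093 -0.1015] ang 25.4 len 0.053 tin [ 0.61   -0.1016]
px [338.  246.6] handle [ 0.4638 -0.1203] ang 131.2 len 0.051 tin [ 0.4627 -0.1201]
t 11.7 tcp [0.6541 0.1537 0.294 ] x [0.998 0.057 0.013] y [ 0.057 -0.998 -0.002] z [ 0.013  0.003 -1.   ] q [0.19 0.22 1.54 0.   1.36 1.71] F [0.6 0.2 3.2] w 0.999 g 0.0
tool z turn -127.91 tilt fix [ 0.65  0.37 -0.  ] travel [ -80.8 -323.7   14. ]
```

jog_arm([
  {"travel": [-25,33,0],"rot": [0,0,0],"claw": 0},
  {"travel": [-30,38,0],"rot": [0,0,0],"claw": 0},
  {"travel": [-30,38,0],"rot": [0,0,0],"claw": 0},
  {"travel": [-30,38,0],"rot": [0,0,0],"claw": 0},
  {"travel": [-30,38,0],"rot": [0,0,0],"claw": 0},
])

```text
time: 12.2
tool_pos: [0.5153, -0.0412, 0.284]
tcp_rot: [3.14, 0.091, 0.0]
wrist_force: [0.8, -0.9, 1.1]
width: 1.002
grip_force: 0.0
```

jog_arm([
  {"travel": [-30,38,0],"rot": [0,0,0],"claw": 0},
  {"travel": [-30,38,0],"rot": [0,0,0],"claw": 0},
  {"travel": [0,0,0],"rot": [0,0,-8],"claw": 0},
  {"travel": [0,0,0],"rot": [0,0,-8],"claw": 0},
  {"travel": [0,0,0],"rot": [0,0,-8],"claw": 0},
])

```text
time: 12.7
tool_pos: [0.4606, -0.1199, 0.2841]
tcp_rot: [3.051, 0.747, 0.001]
wrist_force: [0.2, -0.4, -0.2]
width: 0.996
grip_force: 0.0
```

jog_arm([
  {"travel": [0,0,0],"rot": [0,0,-8],"claw": 0},
  {"travel": [0,0,0],"rot": [0,0,-8],"claw": 0},
  {"travel": [0,0,0],"rot": [0,0,-8],"claw": 0},
  {"travel": [0,0,0],"rot": [0,0,-8],"claw": 0},
  {"travel": [0,0,0],"rot": [0,0,-8],"claw": 0},
])

```text
time: 13.2
tool_pos: [0.4609, -0.1193, 0.2839]
tcp_rot: [-2.61, -1.748, 0.0]
wrist_force: [0.1, 0.8, -0.3]
width: 1.004
grip_force: 0.0
```

jog_arm([
  {"travel": [0,0,0],"rot": [0,0,-8],"claw": 0},
  {"travel": [0,0,0],"rot": [0,0,-8],"claw": 0},
  {"travel": [0,0,0],"rot": [0,0,-8],"claw": 0},
  {"travel": [0,0,0],"rot": [0,0,-8],"claw": 0},
  {"travel": [0,0,0],"rot": [0,0,-8],"claw": 0},
])

```text
time: 13.7
tool_pos: [0.461, -0.1192, 0.284]
tcp_rot: [-1.855, -2.535, -0.0]
wrist_force: [-1.5, 0.0, 0.3]
width: 1.002
grip_force: 0.0
```

jog_arm([
  {"travel": [0,0,0],"rot": [0,0,-8],"claw": 0},
  {"travel": [0,0,0],"rot": [0,0,-8],"claw": 0},
  {"travel": [0,0,0],"rot": [0,0,-8],"claw": 0},
  {"travel": [0,0,0],"rot": [0,0,0],"claw": 0},
  {"travel": [0,0,0],"rot": [0,0,0],"claw": 0},
])

```text
time: 14.2
tool_pos: [0.4611, -0.1193, 0.2839]
tcp_rot: [1.3, 2.86, 0.0]
wrist_force: [0.4, -0.8, 0.6]
width: 0.998
grip_force: 0.0
```

Run:
```python
from h import *
plan([.4635,-.1201,.0915],41.2)
```

```text
t 14.2 tcp [ 0.4611 -0.1193  0.2839] x [-0.657  0.754  0.   ] y [0.754 0.657 0.   ] z [ 0.  0. -1.] q [-0.31 -0.15  1.94  0.    1.35 -1.02] F [ 0.4 -0.8  0.6] w 0.998 g 0.0
tool z turn -0.1 tilt fix [ 0. -0.  0.] travel [ -2.2   1.3 192.4]
```

jog_arm([
  {"travel": [-2.2,1.3,25],"rot": [0,0,0],"claw": 0},
  {"travel": [0,0,45],"rot": [0,0,0],"claw": 0},
  {"travel": [0,0,45],"rot": [0,0,0],"claw": 0},
  {"travel": [0,0,45],"rot": [0,0,0],"claw": 0},
  {"travel": [0,0,32],"rot": [0,0,0],"claw": 0},
])

```text
time: 14.7
tool_pos: [0.4619, -0.1196, 0.0889]
tcp_rot: [-1.299, -2.857, 0.0]
wrist_force: [0.9, 0.1, 0.2]
width: 1.002
grip_force: 0.0
```

jog_arm([
  {"travel": [0,0,0],"rot": [0,0,0],"claw": 0},
  {"travel": [0,0,0],"rot": [0,0,0],"claw": 255},
  {"travel": [0,0,0],"rot": [0,0,0],"claw": 255},
  {"travel": [0,0,0],"rot": [0,0,0],"claw": 255},
  {"travel": [0,0,0],"rot": [0,0,0],"claw": 255},
])

```text
time: 15.2
tool_pos: [0.4652, -0.1206, 0.0938]
tcp_rot: [1.295, 2.858, 0.001]
wrist_force: [-0.2, 0.4, 0.4]
width: 0.329
grip_force: 0.0
```

jog_arm([
  {"travel": [0,0,0],"rot": [0,0,0],"claw": 255},
  {"travel": [0,0,-20],"rot": [0,0,0],"claw": 255},
  {"travel": [0,0,-40],"rot": [0,0,0],"claw": 255},
  {"travel": [0,0,-40],"rot": [0,0,0],"claw": 255},
  {"travel": [0,0,-40],"rot": [0,0,0],"claw": 255},
])

```text
time: 15.7
tool_pos: [0.4629, -0.1199, 0.2328]
tcp_rot: [-1.295, -2.861, 0.0]
wrist_force: [1.0, -0.3, -2.6]
width: 0.191
grip_force: 78.5
```

jog_arm([
  {"travel": [0,0,-40],"rot": [0,0,0],"claw": 255},
  {"travel": [0,0,-10],"rot": [0,0,0],"claw": 255},
  {"travel": [0,0,0],"rot": [0,0,0],"claw": 255},
  {"travel": [0,0,0],"rot": [0,0,0],"claw": 255},
  {"travel": [0,0,0],"rot": [0,0,0],"claw": 255},
])

```text
time: 16.2
tool_pos: [0.4621, -0.1196, 0.2788]
tcp_rot: [-1.294, -2.857, 0.001]
wrist_force: [-0.1, -0.3, -2.1]
width: 0.196
grip_force: 78.6
```

Run:
```python
from h import *
plan([.5571,.1495,.28],2.3)
```

```text
t 16.2 tcp [ 0.4621 -0.1196  0.2788] x [-0.66   0.751  0.004] y [ 0.751  0.66  -0.003] z [-0.005  0.002 -1.   ] q [-0.31 -0.14  1.95  0.    1.34 -1.03] F [-0.1 -0.3 -2.1] w 0.196 g 78.6
tool z turn 38.99 tilt fix [-0.28 -0.1  -0.  ] travel [265.1 105.7  -1.2]
```

jog_arm([
  {"travel": [0,0,0],"rot": [0,0,7.8],"claw": 255},
  {"travel": [0,0,0],"rot": [0,0,7.8],"claw": 255},
  {"travel": [0,0,0],"rot": [0,0,7.8],"claw": 255},
  {"travel": [0,0,0],"rot": [0,0,7.8],"claw": 255},
  {"travel": [0,0,0],"rot": [0,0,7.8],"claw": 255},
])

```text
time: 16.7
tool_pos: [0.4625, -0.1198, 0.2791]
tcp_rot: [-2.18, -2.256, 0.003]
wrist_force: [-0.5, -0.6, -2.5]
width: 0.19
grip_force: 78.6
```

jog_arm([
  {"travel": [35,15,0],"rot": [0,0,0],"claw": 255},
  {"travel": [40,16,0],"rot": [0,0,0],"claw": 255},
  {"travel": [40,16,0],"rot": [0,0,0],"claw": 255},
  {"travel": [40,16,0],"rot": [0,0,0],"claw": 255},
  {"travel": [40,16,0],"rot": [0,0,0],"claw": 255},
])

```text
time: 17.2
tool_pos: [0.534, 0.0793, 0.2791]
tcp_rot: [-2.175, -2.263, 0.005]
wrist_force: [0.5, -1.2, -2.1]
width: 0.194
grip_force: 78.7
```

jog_arm([
  {"travel": [40,16,0],"rot": [0,0,0],"claw": 255},
  {"travel": [30,10,0],"rot": [0,0,0],"claw": 255},
  {"travel": [0,0,0],"rot": [0,0,0],"claw": 255},
  {"travel": [0,0,0],"rot": [0,0,0],"claw": 255},
  {"travel": [0,0,0],"rot": [0,0,0],"claw": 255},
])

```text
time: 17.7
tool_pos: [0.5571, 0.1479, 0.2801]
tcp_rot: [-2.176, -2.264, 0.005]
wrist_force: [0.1, 0.2, -2.6]
width: 0.195
grip_force: 78.6
```

Run:
```python
from h import *
plan([.5571,.1495,.152],2.3)
```

```text
t 17.7 tcp [0.5571 0.1479 0.2801] x [-0.039  0.999 -0.001] y [ 0.999  0.039 -0.003] z [-0.003 -0.001 -1.   ] q [ 0.22  0.05  1.76 -0.    1.34  0.18] F [ 0.1  0.2 -2.6] w 0.195 g 78.6
tool z turn -0.04 tilt fix [-0.17  0.06  0.  ] travel [  1.6   0.  128.1]
```

jog_arm([
  {"travel": [2,0,20],"rot": [0,0,0],"claw": 255},
  {"travel": [0,0,40],"rot": [0,0,0],"claw": 255},
  {"travel": [0,0,40],"rot": [0,0,0],"claw": 255},
  {"travel": [0,0,23],"rot": [0,0,0],"claw": 255},
  {"travel": [0,0,0],"rot": [0,0,0],"claw": 255},
])

```text
time: 18.2
tool_pos: [0.5538, 0.1485, 0.1537]
tcp_rot: [-2.175, -2.259, 0.013]
wrist_force: [-1.2, -0.3, -2.8]
width: 0.197
grip_force: 78.7
```

jog_arm([
  {"travel": [0,0,0],"rot": [0,0,0],"claw": 255},
  {"travel": [0,0,0],"rot": [0,0,0],"claw": 255},
  {"travel": [0,0,0],"rot": [0,0,0],"claw": 255},
  {"travel": [0,0,0],"rot": [0,0,0],"claw": 255},
  {"travel": [0,0,0],"rot": [0,0,0],"claw": 255},
])

```text
time: 18.7
tool_pos: [0.5585, 0.151, 0.1599]
tcp_rot: [2.176, 2.265, 0.002]
wrist_force: [0.2, -0.5, -2.5]
width: 0.189
grip_force: 78.8
```

Run:
```python
from h import *
plan([.5571,.150,.132],2.3)
```

```text
t 18.7 tcp [0.5585 0.151  0.1599] x [-0.04   0.999  0.   ] y [0.999 0.04  0.002] z [ 0.002  0.    -1.   ] q [0.22 0.14 1.89 0.   1.11 0.18] F [ 0.2 -0.5 -2.5] w 0.189 g 78.8
tool z turn -0.01 tilt fix [ 0.1  -0.02  0.  ] travel [-1.  -1.5 27.9]
```

jog_arm([
  {"travel": [-1,-1.5,5],"rot": [0,0,0],"claw": 255},
  {"travel": [0,0,5],"rot": [0,0,0],"claw": 255},
  {"travel": [0,0,5],"rot": [0,0,0],"claw": 255},
  {"travel": [0,0,5],"rot": [0,0,0],"claw": 255},
  {"travel": [0,0,0],"rot": [0,0,0],"claw": 255},
])

```text
time: 19.2
tool_pos: [0.5561, 0.1496, 0.1375]
tcp_rot: [-2.176, -2.265, 0.002]
wrist_force: [0.8, -0.4, -3.0]
width: 0.191
grip_force: 78.6
```

jog_arm([
  {"travel": [0,0,2],"rot": [0,0,0],"claw": 255},
  {"travel": [0,0,2],"rot": [0,0,0],"claw": 255},
  {"travel": [0,0,0],"rot": [0,0,0],"claw": 255},
  {"travel": [0,0,0],"rot": [0,0,0],"claw": 255},
  {"travel": [0,0,0],"rot": [0,0,0],"claw": 255},
])

```text
time: 19.7
tool_pos: [0.5567, 0.1497, 0.1352]
tcp_rot: [2.176, 2.265, 0.001]
wrist_force: [0.4, -1.7, 0.3]
width: 0.19
grip_force: 79.1
```

jog_arm([
  {"travel": [0,0,2],"rot": [0,0,0],"claw": 255},
  {"travel": [0,0,2],"rot": [0,0,0],"claw": 255},
  {"travel": [0,0,0],"rot": [0,0,0],"claw": 255},
  {"travel": [0,0,0],"rot": [0,0,0],"claw": 255},
  {"travel": [0,0,0],"rot": [0,0,0],"claw": 255},
])

```text
time: 20.2
tool_pos: [0.5575, 0.1494, 0.1343]
tcp_rot: [2.175, 2.264, 0.002]
wrist_force: [-4.7, -5.6, 14.2]
width: 0.193
grip_force: 81.5
```

Lugs are bearing on the plate with force toward −x and −y, so shift −1 mm in each.

jog_arm([
  {"travel": [-1,-0.7,-1],"rot": [0,0,0],"claw": 255},
  {"travel": [0,0,0],"rot": [0,0,0],"claw": 255},
  {"travel": [0,0,0],"rot": [0,0,0],"claw": 255},
  {"travel": [0,0,0],"rot": [0,0,0],"claw": 255},
  {"travel": [0,0,0],"rot": [0,0,0],"claw": 255},
])

```text
time: 20.7
tool_pos: [0.557, 0.1491, 0.1344]
tcp_rot: [2.176, 2.264, 0.004]
wrist_force: [-3.2, -1.9, 9.4]
width: 0.19
grip_force: 80.5
```

jog_arm([
  {"travel": [-0.5,-0.5,1],"rot": [0,0,0],"claw": 255},
  {"travel": [0,0,0],"rot": [0,0,0],"claw": 255},
  {"travel": [0,0,0],"rot": [0,0,0],"claw": 255},
  {"travel": [0,0,0],"rot": [0,0,0],"claw": 255},
  {"travel": [0,0,0],"rot": [0,0,0],"claw": 255},
])

```text
time: 21.2
tool_pos: [0.557, 0.1488, 0.1342]
tcp_rot: [2.175, 2.264, 0.006]
wrist_force: [-3.1, -1.4, 12.5]
width: 0.195
grip_force: 81.0
```

jog_arm([
  {"travel": [-0.5,-0.7,0],"rot": [0,0,0],"claw": 255},
  {"travel": [0,0,1],"rot": [0,0,0],"claw": 255},
  {"travel": [0,0,0],"rot": [0,0,0],"claw": 255},
  {"travel": [0,0,0],"rot": [0,0,0],"claw": 255},
  {"travel": [0,0,0],"rot": [0,0,0],"claw": 255},
])

```text
time: 21.7
tool_pos: [0.5569, 0.1485, 0.134]
tcp_rot: [2.175, 2.263, 0.008]
wrist_force: [-3.6, -2.5, 14.3]
width: 0.189
grip_force: 81.4
```

Run:
```python
from h import *
s,R=state();print(s["torque"])
plan([.5571,.150,.132],2.3)
```

```text
t 21.7 tcp [0.5569 0.1485 0.134 ] x [-0.04   0.999  0.002] y [0.999 0.04  0.005] z [ 0.005  0.002 -1.   ] q [0.22 0.16 1.92 0.   1.06 0.18] F [-3.6 -2.5 14.3] w 0.189 g 81.4
[0.25339882 0.80711316 0.12662678]
t 21.7 tcp [0.5569 0.1485 0.134 ] x [-0.04   0.999  0.002] y [0.999 0.04  0.005] z [ 0.005  0.002 -1.   ] q [0.22 0.16 1.92 0.   1.06 0.18] F [-3.6 -2.5 14.3] w 0.189 g 81.4
tool z turn -0.02 tilt fix [ 0.3 -0.1  0. ] travel [1.5 0.2 2. ]
```

Run:
```python
from h import *
ims=[]
for n in("side","top"):
    c=viewer.read_camera(n);p=proj(c,[.557,.16,.06]).astype(int);x,y=p[0]-25,p[1]-(40 if n=="side" else 30);print(n,x,y)
    ims.append(cv2.resize(c["color"][y:y+60,x:x+50],None,fx=8,fy=8,interpolation=2))
cv2.imwrite("pics/pair6.png",np.hstack(ims))
```

```text
side 253 281
top 197 179
```

View pics/pair6.png

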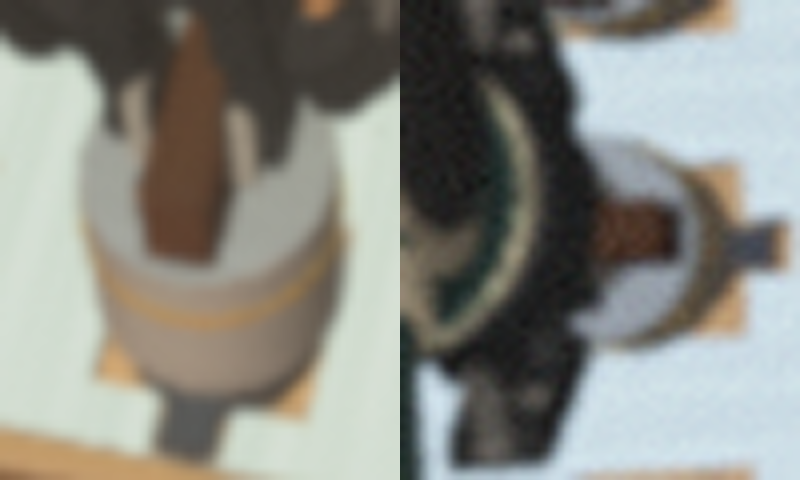

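jog_arm([
  {"travel": [0,0,-5],"rot": [0,0,0],"claw": 255},
  {"travel": [0,1.5,0],"rot": [0,0,0],"claw": 255},
  {"travel": [0,0,0],"rot": [0,0,0],"claw": 255},
  {"travel": [0,0,0],"rot": [0,0,0],"claw": 255},
  {"travel": [0,0,0],"rot": [0,0,0],"claw": 255},
])

```text
time: 22.3
tool_pos: [0.5561, 0.1477, 0.1342]
tcp_rot: [-2.177, -2.265, 0.001]
wrist_force: [1.1, 1.0, -2.9]
width: 0.194
grip_force: 78.7
```

Run:
```python
from h import *
plan([.558,.149,.132],2.3)
```

```text
t 22.3 tcp [0.5561 0.1477 0.1342] x [-0.04   0.999 -0.   ] y [ 0.999  0.04  -0.   ] z [-0. -0. -1.] q [0.22 0.16 1.92 0.   1.07 0.18] F [ 1.1  1.  -2.9] w 0.194 g 78.7
tool z turn -0.02 tilt fix [-0.02  0.    0.  ] travel [1.2 1.9 2.2]
```

jog_arm([
  {"travel": [0.8,1.8,0],"rot": [0,0,0],"claw": 255},
  {"travel": [0,0,0],"rot": [0,0,0],"claw": 255},
  {"travel": [0,0,2],"rot": [0,0,0],"claw": 255},
  {"travel": [0,0,1],"rot": [0,0,0],"claw": 255},
  {"travel": [0,0,0],"rot": [0,0,0],"claw": 255},
])

```text
time: 22.8
tool_pos: [0.5575, 0.1486, 0.1313]
tcp_rot: [-2.176, -2.265, 0.001]
wrist_force: [-0.0, -0.6, -1.3]
width: 0.193
grip_force: 78.7
```

jog_arm([
  {"travel": [0,0,1],"rot": [0,0,0],"claw": 255},
  {"travel": [0,0,0],"rot": [0,0,0],"claw": 255},
  {"travel": [0,0,0],"rot": [0,0,0],"claw": 255},
  {"travel": [0,0,0],"rot": [0,0,0],"claw": 255},
  {"travel": [0,0,0],"rot": [0,0,0],"claw": 255},
])

```text
time: 23.3
tool_pos: [0.558, 0.1486, 0.1309]
tcp_rot: [2.177, 2.265, 0.0]
wrist_force: [0.1, -0.1, -2.3]
width: 0.192
grip_force: 78.7
```

It's dropped in freely. Pressing down.

jog_arm([
  {"travel": [0,0,3],"rot": [0,0,0],"claw": 255},
  {"travel": [0,0,3],"rot": [0,0,0],"claw": 255},
  {"travel": [0,0,3],"rot": [0,0,0],"claw": 255},
  {"travel": [0,0,2],"rot": [0,0,0],"claw": 255},
  {"travel": [0,0,0],"rot": [0,0,0],"claw": 255},
])

```text
time: 23.8
tool_pos: [0.5584, 0.1487, 0.1202]
tcp_rot: [2.176, 2.265, 0.001]
wrist_force: [-0.6, -0.9, 4.6]
width: 0.192
grip_force: 79.7
```

jog_arm([
  {"travel": [0,0,2],"rot": [0,0,0],"claw": 255},
  {"travel": [0,0,0],"rot": [0,0,0],"claw": 255},
  {"travel": [0,0,0],"rot": [0,0,0],"claw": 255},
  {"travel": [0,0,0],"rot": [0,0,0],"claw": 255},
  {"travel": [0,0,0],"rot": [0,0,0],"claw": 255},
])

```text
time: 24.3
tool_pos: [0.5584, 0.1487, 0.1185]
tcp_rot: [2.176, 2.265, 0.001]
wrist_force: [-1.8, -0.2, 5.1]
width: 0.195
grip_force: 79.8
```

jog_arm([
  {"travel": [0,0,1],"rot": [0,0,0],"claw": 255},
  {"travel": [0,0,0],"rot": [0,0,4],"claw": 255},
  {"travel": [0,0,0],"rot": [0,0,8],"claw": 255},
  {"travel": [0,0,0],"rot": [0,0,8],"claw": 255},
  {"travel": [0,0,0],"rot": [0,0,0],"claw": 255},
])

```text
time: 24.8
tool_pos: [0.5586, 0.1491, 0.1178]
tcp_rot: [2.54, 1.849, 0.003]
wrist_force: [-0.5, 0.0, 5.2]
width: 0.188
grip_force: 79.9
```

```bash
python3 -c "
from h import *
s,R=state();print(s['torque'])"
```

```text
t 24.8 tcp [0.5586 0.1491 0.1178] x [0.307 0.952 0.001] y [ 0.952 -0.307  0.001] z [ 0.002  0.001 -1.   ] q [0.22 0.18 1.93 0.   1.03 0.53] F [-0.5  0.   5.2] w 0.188 g 79.9
[-0.02997802  0.14687087 -0.04547582]
```

jog_arm([
  {"travel": [0,0,0],"rot": [0,0,8],"claw": 255},
  {"travel": [0,0,0],"rot": [0,0,8],"claw": 255},
  {"travel": [0,0,0],"rot": [0,0,8],"claw": 255},
  {"travel": [0,0,0],"rot": [0,0,8],"claw": 255},
  {"travel": [0,0,0],"rot": [0,0,8],"claw": 255},
])

```text
time: 25.3
tool_pos: [0.5583, 0.1492, 0.1177]
tcp_rot: [-3.02, -0.865, -0.002]
wrist_force: [-3.1, 1.1, 6.0]
width: 0.197
grip_force: 79.9
```

jog_arm([
  {"travel": [0,0,0],"rot": [0,0,8],"claw": 255},
  {"travel": [0,0,0],"rot": [0,0,8],"claw": 255},
  {"travel": [0,0,0],"rot": [0,0,8],"claw": 255},
  {"travel": [0,0,0],"rot": [0,0,5],"claw": 255},
  {"travel": [0,0,0],"rot": [0,0,0],"claw": 255},
])

```text
time: 25.8
tool_pos: [0.5579, 0.1491, 0.1174]
tcp_rot: [-3.14, -0.087, 0.0]
wrist_force: [-1.9, -0.6, 5.7]
width: 0.192
grip_force: 79.9
```

jog_arm([
  {"travel": [0,0,-2],"rot": [0,0,0],"claw": 255},
  {"travel": [0,0,0],"rot": [0,0,0],"claw": 255},
  {"travel": [0,0,0],"rot": [0,0,0],"claw": 255},
  {"travel": [0,0,0],"rot": [0,0,0],"claw": 255},
  {"travel": [0,0,0],"rot": [0,0,0],"claw": 255},
])

```text
time: 26.3
tool_pos: [0.5579, 0.1491, 0.1193]
tcp_rot: [-3.14, -0.09, 0.0]
wrist_force: [-3.4, 1.4, 5.8]
width: 0.193
grip_force: 79.9
```

```bash
python3 -c "
from h import *
plan([.558,.149,.122],-87.7)"
```

```text
t 26.3 tcp [0.5579 0.1491 0.1193] x [ 0.998  0.057 -0.   ] y [ 0.057 -0.998 -0.001] z [-0.     0.001 -1.   ] q [0.22 0.18 1.93 0.   1.04 1.73] F [-3.4  1.4  5.8] w 0.193 g 79.9
tool z turn 0.98 tilt fix [-0.04  0.    0.  ] travel [ 0.1  0.1 -2.7]
```

jog_arm([
  {"travel": [0,0,0],"rot": [0,0,0],"claw": 0},
  {"travel": [0,0,0],"rot": [0,0,0],"claw": 0},
  {"travel": [0,0,0],"rot": [0,0,0],"claw": 0},
  {"travel": [0,0,0],"rot": [0,0,0],"claw": 0},
  {"travel": [0,0,-15],"rot": [0,0,0],"claw": 0},
])

```text
time: 26.8
tool_pos: [0.5558, 0.1481, 0.1316]
tcp_rot: [3.139, 0.09, -0.008]
wrist_force: [-0.5, -0.6, -0.7]
width: 0.997
grip_force: 0.0
```

jog_arm([
  {"travel": [0,0,-40],"rot": [0,0,0],"claw": 0},
  {"travel": [0,0,-45],"rot": [0,0,0],"claw": 0},
  {"travel": [0,0,-45],"rot": [0,0,0],"claw": 0},
  {"travel": [0,0,-20],"rot": [0,0,-8],"claw": 0},
  {"travel": [0,0,0],"rot": [0,0,-8],"claw": 0},
])

```text
time: 27.3
tool_pos: [0.5607, 0.1492, 0.291]
tcp_rot: [-3.095, -0.535, -0.017]
wrist_force: [0.1, -0.6, -0.2]
width: 1.005
grip_force: 0.0
```

jog_arm([
  {"travel": [0,0,0],"rot": [0,0,-5.1],"claw": 0},
  {"travel": [0,0,0],"rot": [0,0,0],"claw": 0},
  {"travel": [0,0,0],"rot": [0,0,0],"claw": 0},
  {"travel": [0,0,0],"rot": [0,0,0],"claw": 0},
  {"travel": [0,0,0],"rot": [0,0,0],"claw": 0},
])

```text
time: 27.8
tool_pos: [0.5578, 0.1486, 0.2836]
tcp_rot: [3.071, 0.662, -0.001]
wrist_force: [-0.3, 0.3, -0.1]
width: 0.999
grip_force: 0.0
```

Run:
```python
from h import *
c=viewer.read_camera("top");r=caddies(c,[(329,187)])
plan([*r[0][0][:2],.28],r[0][1]-90)
ims=[]
c=viewer.read_camera("side");p=proj(c,[.6,.15,.1]).astype(int);cv2.imwrite("pics/side7.png",cv2.resize(c["color"][p[1]-70:p[1]+70,p[0]-80:p[0]+80],None,fx=4,fy=4,interpolation=2))
```

```text
px [328.7 184.4] handle [ 0.6098 -0.1013] ang 25.4 len 0.054 tin [ 0.6098 -0.101 ]
t 27.85 tcp [0.5578 0.1486 0.2836] x [ 0.911  0.412 -0.   ] y [ 0.412 -0.911 -0.   ] z [-0. -0. -1.] q [ 0.22  0.05  1.75 -0.    1.34  1.36] F [-0.2  0.2 -0.4] w 0.999 g 0.0
tool z turn -1.02 tilt fix [-0.01  0.03  0.  ] travel [-60.1 248.1   3.6]
```

View pics/side7.png

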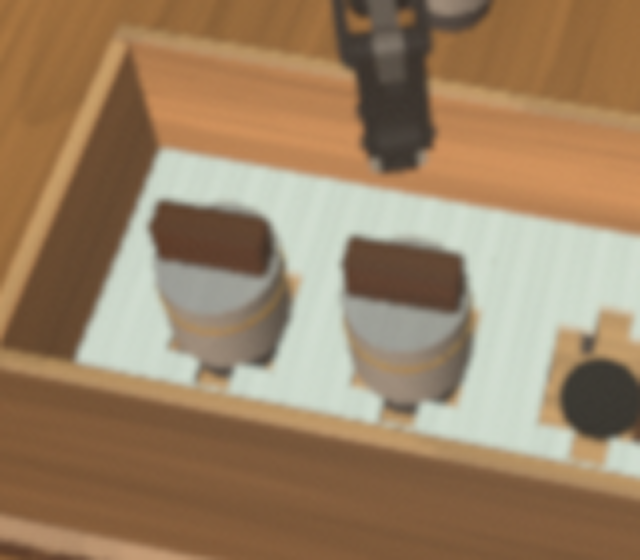

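Both caddies are turned along the chest's x and sit low. Now the third.

jog_arm([
  {"travel": [0,0,0],"rot": [0,0,-1],"claw": 0},
  {"travel": [-10,40,0],"rot": [0,0,0],"claw": 0},
  {"travel": [-11,45,0],"rot": [0,0,0],"claw": 0},
  {"travel": [-11,45,0],"rot": [0,0,0],"claw": 0},
  {"travel": [-11,45,0],"rot": [0,0,0],"claw": 0},
])

```text
time: 28.4
tool_pos: [0.5943, -0.0294, 0.2839]
tcp_rot: [3.064, 0.692, 0.001]
wrist_force: [1.2, 0.6, 0.3]
width: 0.999
grip_force: 0.0
```

jog_arm([
  {"travel": [-11,45,0],"rot": [0,0,0],"claw": 0},
  {"travel": [-6,28,0],"rot": [0,0,0],"claw": 0},
  {"travel": [0,0,0],"rot": [0,0,0],"claw": 0},
  {"travel": [0,0,0],"rot": [0,0,0],"claw": 0},
  {"travel": [0,0,0],"rot": [0,0,0],"claw": 0},
])

```text
time: 28.9
tool_pos: [0.6098, -0.1002, 0.2836]
tcp_rot: [-3.064, -0.691, 0.0]
wrist_force: [-0.1, 0.8, -0.2]
width: 0.999
grip_force: 0.0
```

Run:
```python
from h import *
plan([.6098,-.1014,.0915],-64.6)
```

```text
t 28.9 tcp [ 0.6098 -0.1002  0.2836] x [ 0.903  0.429 -0.   ] y [ 0.429 -0.903 -0.001] z [-0.     0.001 -1.   ] q [-0.2   0.13  1.67  0.    1.35  0.92] F [-0.1  0.8 -0.2] w 0.999 g 0.0
tool z turn 0.03 tilt fix [-0.05  0.01  0.  ] travel [ -0.5   1.1 192.1]
```

jog_arm([
  {"travel": [-0.5,1.1,25],"rot": [0,0,0],"claw": 0},
  {"travel": [0,0,45],"rot": [0,0,0],"claw": 0},
  {"travel": [0,0,45],"rot": [0,0,0],"claw": 0},
  {"travel": [0,0,45],"rot": [0,0,0],"claw": 0},
  {"travel": [0,0,32],"rot": [0,0,0],"claw": 0},
])

```text
time: 29.4
tool_pos: [0.6081, -0.1001, 0.0887]
tcp_rot: [-3.062, -0.694, 0.005]
wrist_force: [-0.2, 0.1, -0.4]
width: 1.001
grip_force: 0.0
```

jog_arm([
  {"travel": [0,0,0],"rot": [0,0,0],"claw": 0},
  {"travel": [0,0,0],"rot": [0,0,0],"claw": 255},
  {"travel": [0,0,0],"rot": [0,0,0],"claw": 255},
  {"travel": [0,0,0],"rot": [0,0,0],"claw": 255},
  {"travel": [0,0,0],"rot": [0,0,0],"claw": 255},
])

```text
time: 29.9
tool_pos: [0.6117, -0.1026, 0.0943]
tcp_rot: [3.063, 0.69, 0.006]
wrist_force: [-0.2, -0.3, 0.3]
width: 0.331
grip_force: 0.0
```

jog_arm([
  {"travel": [0,0,0],"rot": [0,0,0],"claw": 255},
  {"travel": [0,0,0],"rot": [0,0,0],"claw": 255},
  {"travel": [0,0,-20],"rot": [0,0,0],"claw": 255},
  {"travel": [0,0,-40],"rot": [0,0,0],"claw": 255},
  {"travel": [0,0,-40],"rot": [0,0,0],"claw": 255},
])

```text
time: 30.4
tool_pos: [0.6084, -0.1022, 0.191]
tcp_rot: [-3.063, -0.69, 0.006]
wrist_force: [0.9, 0.5, -1.5]
width: 0.194
grip_force: 80.2
```

jog_arm([
  {"travel": [0,0,-40],"rot": [0,0,0],"claw": 255},
  {"travel": [0,0,-40],"rot": [0,0,0],"claw": 255},
  {"travel": [0,0,-10],"rot": [0,0,0],"claw": 255},
  {"travel": [0,0,0],"rot": [0,0,0],"claw": 255},
  {"travel": [0,0,0],"rot": [0,0,0],"claw": 255},
])

```text
time: 30.9
tool_pos: [0.6089, -0.1022, 0.2795]
tcp_rot: [-3.064, -0.69, 0.005]
wrist_force: [-0.4, 0.5, -2.7]
width: 0.184
grip_force: 80.2
```

Run:
```python
from h import *
plan([.4631,.1452,.28],2.3)
```

```text
t 30.9 tcp [ 0.6089 -0.1022  0.2795] x [ 0.903  0.429 -0.003] y [ 0.429 -0.903 -0.002] z [-0.003  0.001 -1.   ] q [-0.21  0.13  1.67 -0.    1.34  0.92] F [-0.4  0.5 -2.7] w 0.184 g 80.2
tool z turn -66.92 tilt fix [-0.18 -0.05  0.  ] travel [ 253.  -135.8   -0.5]
```

jog_arm([
  {"travel": [0,0,0],"rot": [0,0,-8.4],"claw": 255},
  {"travel": [0,0,0],"rot": [0,0,-8.4],"claw": 255},
  {"travel": [0,0,0],"rot": [0,0,-8.4],"claw": 255},
  {"travel": [0,0,0],"rot": [0,0,-8.4],"claw": 255},
  {"travel": [0,0,0],"rot": [0,0,-8.4],"claw": 255},
])

```text
time: 31.4
tool_pos: [0.6082, -0.102, 0.2775]
tcp_rot: [-2.605, -1.748, 0.007]
wrist_force: [0.1, 0.2, -1.7]
width: 0.191
grip_force: 80.1
```

jog_arm([
  {"travel": [0,0,0],"rot": [0,0,-8.4],"claw": 255},
  {"travel": [0,0,0],"rot": [0,0,-8.4],"claw": 255},
  {"travel": [0,0,0],"rot": [0,0,-8.1],"claw": 255},
  {"travel": [35,-19,0],"rot": [0,0,0],"claw": 255},
  {"travel": [37,-20,0],"rot": [0,0,0],"claw": 255},
])

```text
time: 31.9
tool_pos: [0.5662, -0.0319, 0.2773]
tcp_rot: [-2.175, -2.259, 0.007]
wrist_force: [-0.0, 0.9, -1.4]
width: 0.188
grip_force: 80.2
```

jog_arm([
  {"travel": [37,-20,0],"rot": [0,0,0],"claw": 255},
  {"travel": [37,-20,0],"rot": [0,0,0],"claw": 255},
  {"travel": [37,-20,0],"rot": [0,0,0],"claw": 255},
  {"travel": [37,-20,0],"rot": [0,0,0],"claw": 255},
  {"travel": [33,-17,0],"rot": [0,0,0],"claw": 255},
])

```text
time: 32.4
tool_pos: [0.461, 0.146, 0.2781]
tcp_rot: [-2.174, -2.263, 0.008]
wrist_force: [1.3, 0.0, -1.8]
width: 0.191
grip_force: 80.2
```

jog_arm([
  {"travel": [0,0,0],"rot": [0,0,0],"claw": 255},
  {"travel": [0,0,0],"rot": [0,0,0],"claw": 255},
  {"travel": [0,0,0],"rot": [0,0,0],"claw": 255},
  {"travel": [0,0,0],"rot": [0,0,0],"claw": 255},
  {"travel": [0,0,0],"rot": [0,0,0],"claw": 255},
])

```text
time: 32.9
tool_pos: [0.4644, 0.1441, 0.2813]
tcp_rot: [-2.178, -2.263, 0.001]
wrist_force: [-0.1, 0.1, -2.4]
width: 0.193
grip_force: 80.2
```

Run:
```python
from h import *
plan([.4631,.1448,.155],2.3)
```

```text
t 32.9 tcp [0.4644 0.1441 0.2813] x [-0.038  0.999 -0.   ] y [ 0.999  0.038 -0.001] z [-0.001 -0.    -1.   ] q [ 0.25 -0.13  1.93 -0.    1.34  0.21] F [-0.1  0.1 -2.4] w 0.193 g 80.2
tool z turn -0.11 tilt fix [-0.05  0.02  0.  ] travel [  0.7  -1.3 126.3]
```

jog_arm([
  {"travel": [0.5,-1.3,20],"rot": [0,0,0],"claw": 255},
  {"travel": [0,0,40],"rot": [0,0,0],"claw": 255},
  {"travel": [0,0,40],"rot": [0,0,0],"claw": 255},
  {"travel": [0,0,22],"rot": [0,0,0],"claw": 255},
  {"travel": [0,0,0],"rot": [0,0,0],"claw": 255},
])

```text
time: 33.4
tool_pos: [0.4597, 0.1439, 0.1556]
tcp_rot: [-2.175, -2.261, 0.012]
wrist_force: [-0.9, -0.6, -1.8]
width: 0.195
grip_force: 80.0
```

jog_arm([
  {"travel": [0,0,0],"rot": [0,0,0],"claw": 255},
  {"travel": [0,0,0],"rot": [0,0,0],"claw": 255},
  {"travel": [0,0,0],"rot": [0,0,0],"claw": 255},
  {"travel": [0,0,0],"rot": [0,0,0],"claw": 255},
  {"travel": [0,0,0],"rot": [0,0,0],"claw": 255},
])

```text
time: 33.9
tool_pos: [0.4634, 0.1456, 0.1608]
tcp_rot: [2.176, 2.265, 0.002]
wrist_force: [0.3, -0.1, -1.5]
width: 0.194
grip_force: 80.1
```

Run:
```python
from h import *
plan([.4631,.1446,.138],2.3)
```

```text
t 33.9 tcp [0.4634 0.1456 0.1608] x [-0.04   0.999  0.   ] y [0.999 0.04  0.002] z [ 0.002  0.    -1.   ] q [ 0.25 -0.04  2.08  0.    1.1   0.21] F [ 0.3 -0.1 -1.5] w 0.194 g 80.1
tool z turn -0.01 tilt fix [ 0.1  -0.02  0.  ] travel [-1.  -0.3 22.8]
```

jog_arm([
  {"travel": [-0.8,0,6],"rot": [0,0,0],"claw": 255},
  {"travel": [0,0,6],"rot": [0,0,0],"claw": 255},
  {"travel": [0,0,6],"rot": [0,0,0],"claw": 255},
  {"travel": [0,0,4],"rot": [0,0,0],"claw": 255},
  {"travel": [0,0,0],"rot": [0,0,0],"claw": 255},
])

```text
time: 34.4
tool_pos: [0.4619, 0.1444, 0.1365]
tcp_rot: [-2.176, -2.264, 0.003]
wrist_force: [-0.0, 0.6, -2.1]
width: 0.193
grip_force: 80.1
```

jog_arm([
  {"travel": [0,0,3],"rot": [0,0,0],"claw": 255},
  {"travel": [0,0,2],"rot": [0,0,0],"claw": 255},
  {"travel": [0,0,0],"rot": [0,0,0],"claw": 255},
  {"travel": [0,0,0],"rot": [0,0,0],"claw": 255},
  {"travel": [0,0,0],"rot": [0,0,0],"claw": 255},
])

```text
time: 34.9
tool_pos: [0.463, 0.1447, 0.133]
tcp_rot: [2.177, 2.265, 0.001]
wrist_force: [0.4, -0.1, -1.8]
width: 0.198
grip_force: 80.1
```

jog_arm([
  {"travel": [0,0,3],"rot": [0,0,0],"claw": 255},
  {"travel": [0,0,2],"rot": [0,0,0],"claw": 255},
  {"travel": [0,0,0],"rot": [0,0,0],"claw": 255},
  {"travel": [0,0,0],"rot": [0,0,0],"claw": 255},
  {"travel": [0,0,0],"rot": [0,0,0],"claw": 255},
])

```text
time: 35.4
tool_pos: [0.463, 0.1447, 0.1282]
tcp_rot: [2.176, 2.265, 0.001]
wrist_force: [-0.7, -0.2, 1.6]
width: 0.196
grip_force: 80.7
```

jog_arm([
  {"travel": [0,0,3],"rot": [0,0,0],"claw": 255},
  {"travel": [0,0,3],"rot": [0,0,0],"claw": 255},
  {"travel": [0,0,2],"rot": [0,0,0],"claw": 255},
  {"travel": [0,0,0],"rot": [0,0,0],"claw": 255},
  {"travel": [0,0,0],"rot": [0,0,0],"claw": 255},
])

```text
time: 35.9
tool_pos: [0.4631, 0.1447, 0.12]
tcp_rot: [2.176, 2.265, 0.001]
wrist_force: [-1.0, -0.6, 5.5]
width: 0.193
grip_force: 81.2
```

jog_arm([
  {"travel": [0,0,2],"rot": [0,0,0],"claw": 255},
  {"travel": [0,0,0],"rot": [0,0,0],"claw": 255},
  {"travel": [0,0,0],"rot": [0,0,4],"claw": 255},
  {"travel": [0,0,0],"rot": [0,0,8],"claw": 255},
  {"travel": [0,0,0],"rot": [0,0,8],"claw": 255},
])

```text
time: 36.4
tool_pos: [0.4637, 0.145, 0.1185]
tcp_rot: [2.542, 1.846, 0.003]
wrist_force: [-0.8, -0.2, 4.7]
width: 0.195
grip_force: 81.4
```

```bash
python3 -c "
from h import *
s,R=state();print(s['torque'])"
```

```text
t 36.4 tcp [0.4637 0.145  0.1185] x [0.31  0.951 0.001] y [ 0.951 -0.31   0.002] z [ 0.002  0.001 -1.   ] q [0.25 0.01 2.12 0.   1.02 0.57] F [-0.8 -0.2  4.7] w 0.195 g 81.4
[0.04529943 0.16908859 0.12158819]
```

jog_arm([
  {"travel": [0,0,0.5],"rot": [0,0,0],"claw": 255},
  {"travel": [0,0,0],"rot": [0,0,8],"claw": 255},
  {"travel": [0,0,0],"rot": [0,0,8],"claw": 255},
  {"travel": [0,0,0],"rot": [0,0,8],"claw": 255},
  {"travel": [0,0,0],"rot": [0,0,8],"claw": 255},
])

```text
time: 36.9
tool_pos: [0.4641, 0.1449, 0.1182]
tcp_rot: [2.952, 1.074, 0.004]
wrist_force: [0.0, -0.3, 6.3]
width: 0.192
grip_force: 81.3
```

jog_arm([
  {"travel": [0,0,0],"rot": [0,0,8],"claw": 255},
  {"travel": [0,0,0],"rot": [0,0,8],"claw": 255},
  {"travel": [0,0,0],"rot": [0,0,8],"claw": 255},
  {"travel": [0,0,0],"rot": [0,0,8],"claw": 255},
  {"travel": [0,0,0],"rot": [0,0,5],"claw": 255},
])

```text
time: 37.4
tool_pos: [0.4641, 0.1448, 0.1182]
tcp_rot: [-3.14, -0.083, -0.004]
wrist_force: [0.7, -1.0, 6.4]
width: 0.187
grip_force: 81.4
```

jog_arm([
  {"travel": [0,0,0],"rot": [0,0,0],"claw": 255},
  {"travel": [0,0,0],"rot": [0,0,0],"claw": 255},
  {"travel": [0,0,-2],"rot": [0,0,0],"claw": 255},
  {"travel": [0,0,0],"rot": [0,0,0],"claw": 255},
  {"travel": [0,0,0],"rot": [0,0,0],"claw": 255},
])

```text
time: 37.9
tool_pos: [0.4641, 0.1449, 0.1201]
tcp_rot: [-3.14, -0.09, -0.004]
wrist_force: [0.7, 0.0, 5.3]
width: 0.192
grip_force: 81.2
```

```bash
python3 -c "
from h import *
s,R=state();print(s['torque'])"
```

```text
t 37.9 tcp [0.4641 0.1449 0.1201] x [0.998 0.057 0.003] y [ 0.057 -0.998 -0.   ] z [ 0.003  0.    -1.   ] q [ 0.25  0.    2.11 -0.    1.02  1.77] F [0.7 0.  5.3] w 0.192 g 81.2
[-0.12137207  0.04045607 -0.02748266]
```

jog_arm([
  {"travel": [0,0,0],"rot": [0,0,0],"claw": 0},
  {"travel": [0,0,0],"rot": [0,0,0],"claw": 0},
  {"travel": [0,0,0],"rot": [0,0,0],"claw": 0},
  {"travel": [0,0,0],"rot": [0,0,0],"claw": 0},
  {"travel": [0,0,-15],"rot": [0,0,0],"claw": 0},
])

```text
time: 38.4
tool_pos: [0.4606, 0.1441, 0.132]
tcp_rot: [3.139, 0.09, -0.008]
wrist_force: [-0.7, 0.2, 0.1]
width: 0.995
grip_force: 0.0
```

jog_arm([
  {"travel": [0,0,-35],"rot": [0,0,0],"claw": 0},
  {"travel": [0,0,-45],"rot": [0,0,0],"claw": 0},
  {"travel": [0,0,-45],"rot": [0,0,0],"claw": 0},
  {"travel": [0,0,-45],"rot": [0,0,0],"claw": 0},
  {"travel": [0,0,-45],"rot": [0,0,0],"claw": 255},
])

```text
time: 38.9
tool_pos: [0.4624, 0.1446, 0.3509]
tcp_rot: [-3.14, -0.09, 0.0]
wrist_force: [0.6, 0.8, -0.9]
width: 0.855
grip_force: 0.0
```

jog_arm([
  {"travel": [0,0,-40],"rot": [0,0,0],"claw": 255},
  {"travel": [0,30,0],"rot": [0,0,0],"claw": 255},
  {"travel": [0,45,0],"rot": [0,0,0],"claw": 255},
  {"travel": [0,45,0],"rot": [0,0,0],"claw": 255},
  {"travel": [0,45,0],"rot": [0,0,0],"claw": 255},
])

```text
time: 39.4
tool_pos: [0.4721, -0.0214, 0.3892]
tcp_rot: [3.14, 0.092, 0.001]
wrist_force: [0.5, 0.2, -0.4]
width: 0.004
grip_force: 0.0
```

jog_arm([
  {"travel": [0,0,0],"rot": [0,0,0],"claw": 255},
  {"travel": [0,0,0],"rot": [0,0,0],"claw": 255},
  {"travel": [0,0,0],"rot": [0,0,0],"claw": 255},
  {"travel": [0,0,0],"rot": [0,0,0],"claw": 255},
  {"travel": [0,0,0],"rot": [0,0,0],"claw": 255},
])

```text
time: 39.9
tool_pos: [0.4722, -0.0189, 0.3893]
tcp_rot: [-3.14, -0.094, 0.0]
wrist_force: [0.4, 0.3, 0.1]
width: 0.003
grip_force: 0.0
```

Run:
```python
from h import *
state()
c=viewer.read_camera("top")
for uv in((82,120),(84,304)): print("lid edge z.304",ray(c,uv,.304).round(3))
for uv in((80,140),(80,240)): print("stove z0,.1",ray(c,uv,0).round(3),ray(c,uv,.1).round(3))
cv2.imwrite("pics/top8.png",cv2.resize(c["color"][100:320,0:290],None,fx=2.7,fy=2.7,interpolation=2))
```

```text
t 39.9 tcp [ 0.4722 -0.0189  0.3893] x [ 0.998  0.06  -0.   ] y [ 0.06  -0.998 -0.   ] z [-0.  0. -1.] q [-0.09 -0.18  1.78  0.    1.54  1.42] F [0.4 0.3 0.1] w 0.003 g 0.0
lid edge z.304 [0.718 0.364 0.304]
lid edge z.304 [0.377 0.351 0.304]
stove z0,.1 [0.752 0.55  0.   ] [0.728 0.49  0.1  ]
stove z0,.1 [0.489 0.543 0.   ] [0.491 0.483 0.1  ]
```

View pics/top8.png

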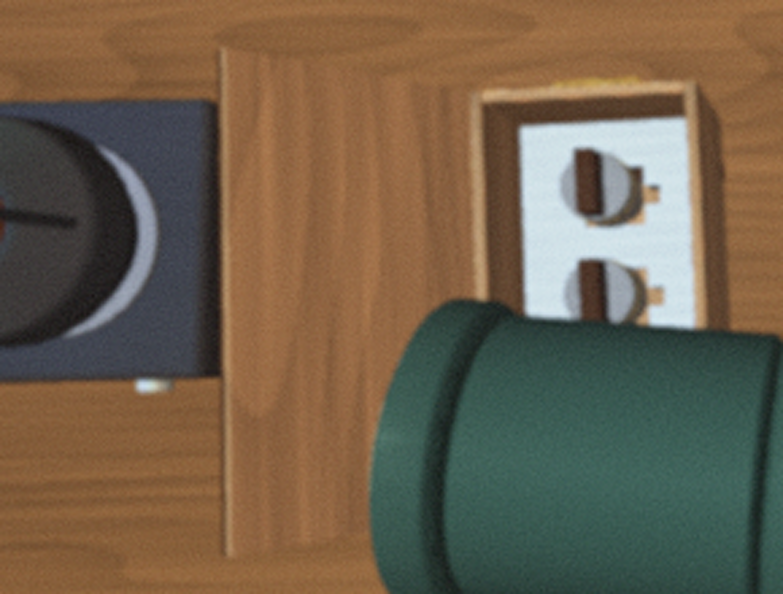

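I moved +y the wrong way, since tool y points along world −y; it did no harm. The lid edge checks out at y≈0.351–0.364, and the stove lies at x>0.49, so I'll push at x≈0.43 from behind.

jog_arm([
  {"travel": [-2,-35,0],"rot": [0,0,0],"claw": 255},
  {"travel": [-2,-47,0],"rot": [0,0,0],"claw": 255},
  {"travel": [-2,-47,0],"rot": [0,0,0],"claw": 255},
  {"travel": [-2,-47,0],"rot": [0,0,0],"claw": 255},
  {"travel": [-2,-47,0],"rot": [0,0,0],"claw": 255},
])

```text
time: 40.45
tool_pos: [0.4487, 0.2044, 0.3895]
tcp_rot: [-3.14, -0.092, -0.001]
wrist_force: [0.7, -0.5, 0.6]
width: -0.003
grip_force: 0.0
```

jog_arm([
  {"travel": [-2,-47,0],"rot": [0,0,0],"claw": 255},
  {"travel": [-2,-47,0],"rot": [0,0,0],"claw": 255},
  {"travel": [-2,-47,0],"rot": [0,0,0],"claw": 255},
  {"travel": [-1,-47,0],"rot": [0,0,0],"claw": 255},
  {"travel": [0,-10,0],"rot": [0,0,0],"claw": 255},
])

```text
time: 40.95
tool_pos: [0.4293, 0.4042, 0.3883]
tcp_rot: [-3.139, -0.099, 0.002]
wrist_force: [-0.1, -0.4, 0.1]
width: -0.002
grip_force: 0.0
```

Run:
```python
from h import *
plan([.43,.40,.265],-87)
for n in ("top",):
    c=viewer.read_camera(n);r=caddies(c,[proj(c,[x,y,.14]) for x,y in((.652,.153),(.558,.149),(.464,.145))])
    for uv in (proj(c,[.652,.153,.144]),proj(c,[.558,.149,.144]),proj(c,[.464,.145,.144])): print("pred handle px",uv.round(1))
```

```text
t 40.95 tcp [0.4293 0.4042 0.3883] x [ 0.998  0.063 -0.001] y [ 0.063 -0.998 -0.001] z [-0.002  0.001 -1.   ] q [0.71 0.05 1.57 0.   1.53 2.22] F [-0.1 -0.4  0.1] w -0.002 g 0.0
tool z turn 0.61 tilt fix [-0.07  0.08  0.  ] travel [  0.5   4.2 123.3]
px [217.5 167. ] handle [0.6555 0.1593] ang 0.1 len 0.052 tin [0.6628 0.1684]
px [219.  207.9] handle [0.5591 0.1557] ang 4.2 len 0.052 tin [0.5631 0.1658]
px [221.2 249.5] handle [0.4626 0.1504] ang 3.9 len 0.049 tin [0.4625 0.1608]
pred handle px [216.8 166.4]
pred handle px [218.5 207.6]
pred handle px [220.2 249.4]
```

All three handle-top pixels match the locked height within 1 px. Descending behind the lid.

jog_arm([
  {"travel": [0,0,25],"rot": [0,0,0],"claw": 255},
  {"travel": [0,0,40],"rot": [0,0,0],"claw": 255},
  {"travel": [0,0,40],"rot": [0,0,0],"claw": 255},
  {"travel": [0,0,15],"rot": [0,0,0],"claw": 255},
  {"travel": [0,0,0],"rot": [0,0,0],"claw": 255},
])

```text
time: 41.5
tool_pos: [0.4298, 0.3974, 0.2664]
tcp_rot: [3.136, 0.089, -0.007]
wrist_force: [0.1, -0.1, -0.3]
width: 0.003
grip_force: 0.0
```

jog_arm([
  {"travel": [0,10,0],"rot": [0,0,0],"claw": 255},
  {"travel": [0,10,0],"rot": [0,0,0],"claw": 255},
  {"travel": [0,10,-2],"rot": [0,0,0],"claw": 255},
  {"travel": [0,10,-3],"rot": [0,0,0],"claw": 255},
  {"travel": [0,10,-3],"rot": [0,0,0],"claw": 255},
])

```text
time: 42.0
tool_pos: [0.4349, 0.3495, 0.2797]
tcp_rot: [-3.137, -0.09, -0.005]
wrist_force: [0.2, 3.7, 2.3]
width: 0.0
grip_force: 1.5
```

jog_arm([
  {"travel": [0,10,-3],"rot": [0,0,0],"claw": 255},
  {"travel": [0,10,-3],"rot": [0,0,0],"claw": 255},
  {"travel": [0,10,-3],"rot": [0,0,0],"claw": 255},
  {"travel": [0,10,-3],"rot": [0,0,0],"claw": 255},
  {"travel": [0,10,-3],"rot": [0,0,0],"claw": 255},
])

```text
time: 42.5
tool_pos: [0.4367, 0.3002, 0.296]
tcp_rot: [-3.136, -0.09, -0.003]
wrist_force: [-6.3, 3.5, 11.5]
width: -0.001
grip_force: 7.2
```

jog_arm([
  {"travel": [0,0,-5],"rot": [0,0,0],"claw": 255},
  {"travel": [0,0,-5],"rot": [0,0,0],"claw": 255},
  {"travel": [0,0,-5],"rot": [0,0,0],"claw": 255},
  {"travel": [0,0,0],"rot": [0,0,0],"claw": 255},
  {"travel": [0,0,0],"rot": [0,0,0],"claw": 255},
])

```text
time: 43.0
tool_pos: [0.4369, 0.2994, 0.3069]
tcp_rot: [3.14, 0.09, -0.001]
wrist_force: [0.7, 0.8, 0.1]
width: 0.001
grip_force: 0.3
```

Run:
```python
from h import *
state()
c=viewer.read_camera("side");cv2.imwrite("pics/side9.png",cv2.resize(c["color"][180:400,100:400],None,fx=2.6,fy=2.6,interpolation=2))
```

```text
t 43.0 tcp [0.4369 0.2994 0.3069] x [ 0.998  0.058 -0.   ] y [ 0.058 -0.998  0.   ] z [-0. -0. -1.] q [ 0.55 -0.05  1.81 -0.    1.38  2.07] F [0.7 0.8 0.1] w 0.001 g 0.3
```

View pics/side9.png

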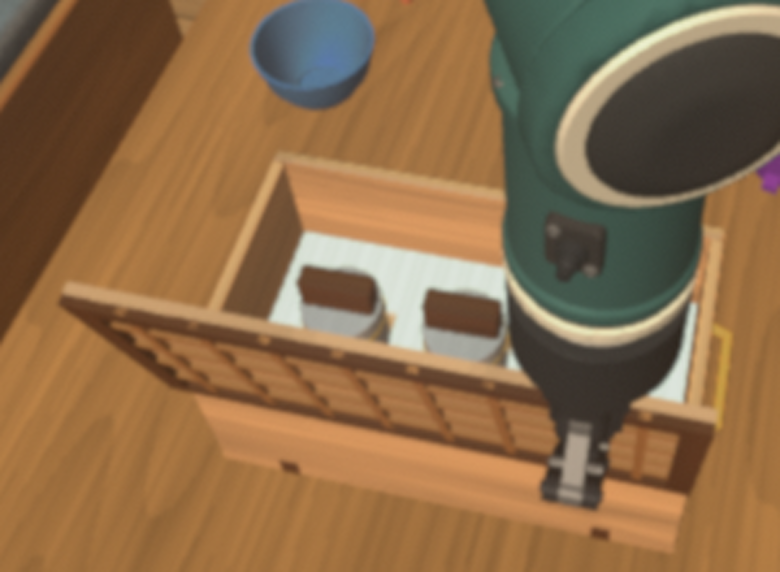

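The lid is lifted with the fingers behind it. Continuing over the top.

jog_arm([
  {"travel": [0,10,-1],"rot": [0,0,0],"claw": 255},
  {"travel": [0,10,-1],"rot": [0,0,0],"claw": 255},
  {"travel": [0,10,-1],"rot": [0,0,0],"claw": 255},
  {"travel": [0,10,0],"rot": [0,0,0],"claw": 255},
  {"travel": [0,10,0],"rot": [0,0,0],"claw": 255},
])

```text
time: 43.55
tool_pos: [0.4398, 0.2483, 0.3103]
tcp_rot: [3.14, 0.089, 0.0]
wrist_force: [0.0, 0.1, 0.6]
width: -0.001
grip_force: 0.1
```

jog_arm([
  {"travel": [0,10,0],"rot": [0,0,0],"claw": 255},
  {"travel": [0,10,0],"rot": [0,0,0],"claw": 255},
  {"travel": [0,5,0],"rot": [0,0,0],"claw": 255},
  {"travel": [0,0,0],"rot": [0,0,0],"claw": 255},
  {"travel": [0,0,0],"rot": [0,0,0],"claw": 255},
])

```text
time: 44.05
tool_pos: [0.4413, 0.2245, 0.3103]
tcp_rot: [-3.14, -0.09, -0.0]
wrist_force: [0.2, -0.3, -0.0]
width: -0.004
grip_force: 0.0
```

Run:
```python
from h import *
state()
c=viewer.read_camera("side");cv2.imwrite("pics/side10.png",cv2.resize(c["color"][180:400,100:400],None,fx=2.6,fy=2.6,interpolation=2))
```

```text
t 44.05 tcp [0.4413 0.2245 0.3103] x [0.998 0.057 0.   ] y [ 0.057 -0.998 -0.   ] z [ 0.  0. -1.] q [ 0.42 -0.12  1.87  0.    1.39  1.93] F [ 0.2 -0.3 -0. ] w -0.004 g 0.0
```

View pics/side10.png

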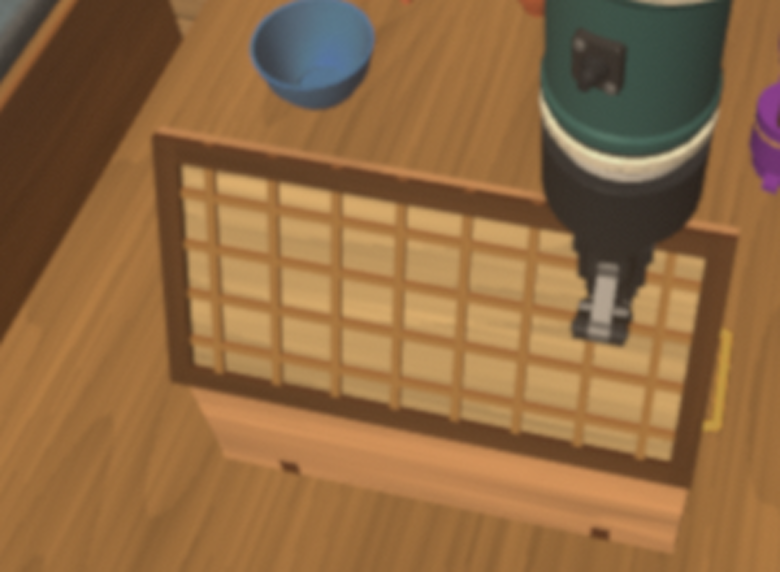

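The lid has left the fingers and is falling. I'll wait, then raise clear.

jog_arm([
  {"travel": [0,0,0],"rot": [0,0,0],"claw": 255},
  {"travel": [0,0,0],"rot": [0,0,0],"claw": 255},
  {"travel": [0,0,0],"rot": [0,0,0],"claw": 255},
  {"travel": [0,0,0],"rot": [0,0,0],"claw": 255},
  {"travel": [0,0,0],"rot": [0,0,0],"claw": 255},
])

```text
time: 44.6
tool_pos: [0.4412, 0.2246, 0.3103]
tcp_rot: [3.14, 0.09, -0.0]
wrist_force: [0.4, 0.4, 0.2]
width: -0.002
grip_force: 0.0
```

jog_arm([
  {"travel": [0,0,0],"rot": [0,0,0],"claw": 255},
  {"travel": [0,0,0],"rot": [0,0,0],"claw": 255},
  {"travel": [0,0,0],"rot": [0,0,0],"claw": 255},
  {"travel": [0,0,0],"rot": [0,0,0],"claw": 255},
  {"travel": [0,0,0],"rot": [0,0,0],"claw": 255},
])

```text
time: 45.1
tool_pos: [0.4412, 0.2245, 0.3103]
tcp_rot: [3.14, 0.09, -0.0]
wrist_force: [-0.5, -0.4, 0.0]
width: -0.001
grip_force: 0.0
```

jog_arm([
  {"travel": [0,0,-10],"rot": [0,0,0],"claw": 255},
  {"travel": [0,0,-20],"rot": [0,0,0],"claw": 255},
  {"travel": [0,0,-20],"rot": [0,0,0],"claw": 255},
  {"travel": [0,0,0],"rot": [0,0,0],"claw": 255},
  {"travel": [0,0,0],"rot": [0,0,0],"claw": 255},
])

```text
time: 45.6
tool_pos: [0.4415, 0.2247, 0.3609]
tcp_rot: [-3.14, -0.09, -0.002]
wrist_force: [-0.3, -0.2, -0.3]
width: 0.002
grip_force: 0.0
```

jog_arm([
  {"travel": [0,0,0],"rot": [0,0,0],"claw": 255},
  {"travel": [0,0,0],"rot": [0,0,0],"claw": 255},
  {"travel": [0,0,0],"rot": [0,0,0],"claw": 255},
  {"travel": [0,0,0],"rot": [0,0,0],"claw": 255},
  {"travel": [0,0,0],"rot": [0,0,0],"claw": 255},
])

```text
time: 46.1
tool_pos: [0.4411, 0.2245, 0.3599]
tcp_rot: [3.14, 0.09, -0.001]
wrist_force: [-0.6, -0.3, 0.1]
width: 0.004
grip_force: 0.0
```

Run:
```python
from h import *
state()
# lid outer face shut at z~.154 (outer): its quad in side view
a=viewer.read_camera("side");c=viewer.read_camera("top")
print("motion between frames",np.abs(a["color"].astype(int)-viewer.read_camera("side")["color"]).mean())
ex=np.array([.9992,.0401,0]);ey=np.array([-.0401,.9992,0]);O=np.array([.558,.149,.158])
for n,k in(("side",a),("top",c)):
    hsv=cv2.cvtColor(k["color"],cv2.COLOR_BGR2HSV)
    for i,j in((-.165,-.085),(.165,-.085),(.165,.085),(0,-.085),(0,0),(.12,-.02),(0,-.105),(.12,-.105)):
        p=proj(k,O+ex*i+ey*j);u=p.round().astype(int);print(n,(i,j),p.round(0),hsv[u[1],u[0]].tolist())
# lattice extent: pale strips/paper region bounding rect, projected to shut lid plane
k=a;hsv=cv2.cvtColor(k["color"],cv2.COLOR_BGR2HSV)
m=((hsv[...,2]>140)&(hsv[...,1]>60)&(hsv[...,0]<30)).astype(np.uint8)
roi=np.zeros_like(m);q=np.array([proj(k,O+ex*i+ey*j) for i,j in((-.2,-.14),(.2,-.14),(.2,.11),(-.2,.11))]).astype(np.int32);cv2.fillPoly(roi,[q],1)
m=cv2.morphologyEx(m*roi,cv2.MORPH_CLOSE,np.ones((7,7)))
n,l,st,ce=cv2.connectedComponentsWithStats(m);i=1+st[1:,4].argmax()
pts=np.argwhere(l==i)[:,::-1];P=np.array([ray(k,p,.158) for p in pts])-O
print("lattice chest x",np.percentile(P@ex,[1,99]).round(3),"y",np.percentile(P@ey,[1,99]).round(3))
```

```text
t 46.1 tcp [0.4411 0.2245 0.3599] x [ 0.998  0.057 -0.001] y [ 0.057 -0.998  0.   ] z [-0.001 -0.    -1.   ] q [ 0.42 -0.14  1.8   0.    1.48  1.93] F [-0.6 -0.3  0.1] w 0.004 g 0.0
motion between frames 0.6632161458333333
side (-0.165, -0.085) [372. 269.] [12, 152, 99]
side (0.165, -0.085) [207. 240.] [13, 151, 103]
side (0.165, 0.085) [174. 316.] [13, 157, 96]
side (0, -0.085) [288. 254.] [13, 150, 104]
side (0, 0) [277. 292.] [17, 119, 218]
side (0.12, -0.02) [218. 271.] [15, 152, 176]
side (0, -0.105) [290. 246.] [15, 153, 153]
side (0.12, -0.105) [232. 236.] [15, 152, 144]
top (-0.165, -0.085) [259. 280.] [13, 141, 78]
top (0.165, -0.085) [252. 132.] [11, 163, 78]
top (0.165, 0.085) [176. 136.] [11, 136, 75]
top (0, -0.085) [255. 205.] [10, 144, 83]
top (0, 0) [217. 207.] [17, 98, 195]
top (0.12, -0.02) [224. 154.] [14, 140, 149]
top (0, -0.105) [264. 205.] [14, 138, 98]
top (0.12, -0.105) [262. 151.] [12, 136, 92]
lattice chest x [-0.158  0.154] y [-0.08   0.074]
```

The dark frame and lattice project right onto the shut-lid plane in both views, and nothing is moving. Handing in.

```bash
python3 -c "
from workcell import workorder
print(workorder.finish_job())"
```

```text
the job is handed in; nothing more can be done
None
```

All three grey caddies are twisted home in their own sockets, the lid fell shut by its own weight, and I handed the job in; the final camera readings agree, but no verdict came back.

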